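# Tilt a pile of wear pads into their lipped holder

### The job

Take all four nylon wear pads out of the rack together as one pile and load them into the blue holder: tilt the pile so that the toes go in first and slide under the white lip, then lower the other end until all the pads stand upright and fully home on the floor of the holder. Do not force them. Let go of them, and leave the other things on the bench where they are.

Things in the scene. Friction and masses are not known exactly. Their poses are not given: they have to be found in the camera images.
- pad0: Orange nylon wear pad 1 of 4 (counted from rack -y to +y), standing on edge, about 50 g, 10 mm thick (y), 60 high. Underside x -38 to +38, including a toe 8 mm long, 10 high at the -x end; above the toe the body spans x -30 to +38. Origin: centre of the underside. x lengthwise, toe at -x; z up.
- pad1: Yellow nylon wear pad 2 of 4 (counted from rack -y to +y), standing on edge, about 50 g, 10 mm thick (y), 60 high. Underside x -38 to +38, including a toe 8 mm long, 10 high at the -x end; above the toe the body spans x -30 to +38. Origin: centre of the underside. x lengthwise, toe at -x; z up.
- pad2: Orange nylon wear pad 3 of 4 (counted from rack -y to +y), standing on edge, about 50 g, 10 mm thick (y), 60 high. Underside x -38 to +38, including a toe 8 mm long, 10 high at the -x end; above the toe the body spans x -30 to +38. Origin: centre of the underside. x lengthwise, toe at -x; z up.
- pad3: Yellow nylon wear pad 4 of 4 (counted from rack -y to +y), standing on edge, about 50 g, 10 mm thick (y), 60 high. Underside x -38 to +38, including a toe 8 mm long, 10 high at the -x end; above the toe the body spans x -30 to +38. Origin: centre of the underside. x lengthwise, toe at -x; z up.
- rack: Low fixed aluminium rack, 100 x 62 mm; the 4 pads stand in it on edge as a pile about 41 mm thick along its y, toes to its -x, out of line by up to 2 mm. Origin: centre of its underside; pads stand at z = 6. Side strips rise to z = 18 (outer faces y = +-27), end strips to z = 14. Axes as the pads'.
- holder: Grey base plate 130 x 96 x 3 mm of the pad holder, fixed. Origin: centre of its underside. A blue open box with a white lip is clamped on it, square to it but off the middle by an unknown amount, up to 10 mm in x and 9 mm in y (find it by eye or touch); it does not give. Pads at home: the base's axes, toes at -x, underside at z = 6.
- holder_toe_end (a point): Top middle of the base's -x edge (x -65). Blue box on the base: floor z 6; inside 79 x 43 mm; walls 5; rims: sides z 30, +x end 26, -x (toe) end 25. White lip (z 21 to 25) on the toe end overhangs the inside 5.5 mm; mouth 73.5 long, so no straight way down: heel up 25 to 30 degrees, toes in and under the lip to the wall, then heel down.
- sprocket: Bystander, leave alone: gold chain sprocket lying flat, 93 mm across, 20 mm high. Origin: centre of its underside.
- shackle: Bystander, leave alone: steel bow shackle with a red pin, lying, 65 x 52 mm, 12 mm high. Origin: centre of its underside.
- worn_pad: Bystander, leave alone: worn black flat pad 76 x 60 x 10 mm, lying flat, not part of the set. Origin: centre of its underside.
- tape: Bystander, leave alone: orange tape roll 90 mm across, 25 mm high. Origin: centre of its underside.
- spanner: Bystander, leave alone: steel spanner about 170 mm long lying flat along its x. Origin on its underside.
- grease: Bystander, leave alone: grease jar 64 mm across, 75 mm high. Origin: centre of its underside.

How it is judged:
On the way:
1. all four pads are lifted clear together, as one pile (each at least 50 mm above the bench) (height (world z) of each of pad0, pad1, pad2, pad3 above 0.05 m), for 0.2 s.
At the end, for the whole second after the job is handed in: All four pads rest on the holder's inner floor (origins 4.5 to 9 mm above the holder's underside, within 13.5 mm of its centre along its length and 27 mm across), upright within 0.25 rad, still and released (z of pad0 in the frame of holder between 0.0045 and 0.009 m and x of pad0 in the frame of holder between -0.0135 and 0.0135 m and y of pad0 in the frame of holder between -0.027 and 0.027 m and angle between each of pad0, pad1, pad2, pad3's own z axis and vertical below 0.25 rad and linear speed of each of pad0, pad1, pad2, pad3 below 0.02 m/s and z of pad1 in the frame of holder between 0.0045 and 0.009 m and x of pad1 in the frame of holder between -0.0135 and 0.0135 m and y of pad1 in the frame of holder between -0.027 and 0.027 m and z of pad2 in the frame of holder between 0.0045 and 0.009 m and x of pad2 in the frame of holder between -0.0135 and 0.0135 m and y of pad2 in the frame of holder between -0.027 and 0.027 m and z of pad3 in the frame of holder between 0.0045 and 0.009 m and x of pad3 in the frame of holder between -0.0135 and 0.0135 m and y of pad3 in the frame of holder between -0.027 and 0.027 m); the robot touches nothing.
It fails at once if a bystander (sprocket, shackle, worn pad, tape, spanner or grease jar) is moved more than 30 mm (distance of any of sprocket, shackle, worn_pad, tape, spanner, grease from where it was at the start of the episode above 0.03 m).
It fails at once if the pads are forced: the holder is pressed with more than 60 N (contact force between holder and anything else above 60 N).
It also fails if it takes over 72 s, if anything falls off the work surface, if the arm or the gripper's body presses on something with over 40 N, if the wrist force passes 120 N, or if a joint passes its speed limit or range.

### The arm

A 6-joint arm with a two-finger parallel gripper is mounted at the origin on the work surface. World frame = base frame: x ahead of the robot, y to its left, z up, the work surface at z = 0. Lengths are in m, angles in rad, forces in N, time in s.
With the tool pointing down it reaches from about 0.3 to 0.875 m from the base axis. Payload 4.2 kg.
Tool frame: the origin (TCP) lies midway between the tips of the shut fingers; the grasp point (between the pads) lies 19 mm behind it; z points along the fingers, y is the line along which they close (so a half turn about z gives the same grasp; the last joint's range is limited). The gripper opens to 85 mm and grips with 20 to 120 N. Pads are 22 mm wide; open, the fingers measure 114 mm over their backs; the gripper's body (76 mm by 85 mm) begins 54 mm behind the grasp point. The pads swing forward as they close: fully open they stand 13 mm farther back than shut.
Start: joints at [-1.347, 0.32, 1.565, -0, 1.257, -0.02], TCP at [0.139, -0.558, 0.231] pointing down, gripper open.
Joint ranges: [-3.11, 3.11], [-0.84, 2.01], [0.21, 2.61], [-1.34, 4.49], [0.05, 2.63], [-2.56, 2.56]. Speed limits (rad/s): [2.57, 2.57, 3.14, 3.14, 3.14, 3.14].

### API

Orientations are given as a rotation vector (axis times angle).
In Python, from plant import arm gives the robot as it stands. The module is installed in compiled form; this text tells all that it offers.
- The arm moves only by the tool send_rows, never from a script. Its argument "steps" is a list that holds one entry, the list of rows, each a list of 4 numbers: the shift along the world's x, y, z in units of 500 mm (1.0 is 500 mm), then the turn about the world's z in units of 60 degrees (1.0 is 60 degrees). In form: [[[tx, ty, tz, twist], ...]]. A call has exactly 10 rows; each row is the pose to reach, as a shift and turn from the pose commanded when the call began; what a row does not reach only later rows make up. A row lasts 1/10 s, in which the tool goes at most 50 mm and 8.59 degrees, less where a joint would pass 70% of its speed; a pose out of reach is approached as far as the arm can. A call with a number of a shift or a turn outside -1 to 1 is refused whole. A call with a gripper value outside its range is refused whole. "gripper" is the opening, from 0 (shut) to 1 (fully open), set as the call begins (left out, the last holds). The fingers move at their own pace and stop on an object; the grip force is fixed at half the most. Time passes only in rows, so rows that repeat a pose let the fingers close, or fill a call up. It gives the time, the measured TCP pose, the force, the opening and the grip force at its end, in the units of the state.
- arm.sense(): the state, without advancing time (a new reading comes with each control period).
- arm.camera(name): name is "side" or "top"; returns a dict with "img" (480x640x3 uint8, red, green, blue), "vfov" (degrees; the focal length in pixels is half the picture's height over the tangent of half this angle, whatever the lens; pixels are square), "cx", "cy" (the principal point, pixels), "dist" ([k1, k2, p1, p2, k3] as OpenCV has them; the pictures are not rectified), "rvec" (rotation vector, rad) and "tvec" (3), from world to camera coordinates, as OpenCV has them. Camera axes: x right, y down, z forward; pixel columns grow to the right and rows downward; lengths in m; the calibration is good to about 2 mm. A picture is of the moment at which its call begins. There is no depth.
- arm.close_job(): hands the job in; it is judged then, once.
The state is a dict: "clock": time; "joint_positions": joint angles; "joint_velocities": joint speeds; "tau": joint torques, N m; "eef_pos": TCP position; "eef_rot": TCP orientation; "wrist_force": force on the tool from outside, world axes, zero at the start; "wrist_torque": the same for the moment, N m; "finger_gap": opening from 0.0 (shut) to 1.0 (fully open); "finger_force": force on a finger pad.
Only numpy, scipy, OpenCV 4.12 (cv2) and the standard library are available. Lean on these libraries where they do the work, as an engineer would, in place of code of your own. Each camera call takes 0.05 s, during which the arm holds its last target. There are 200 camera calls.

## Working session

There is one attempt and no reset: what is moved stays moved. The work goes in short steps, Python scripts to look and compute and a tool call to move; the robot and the scene stay as the last step left them, time stands still between calls to the robot, and variables do not carry over. Pictures are saved under pics/ and viewed, at most 10 in all, crops included, and the job is handed in when it is done.

Besides the shell and the picture viewer there is one more tool, called after "Call:" as name([rows], argument=value, ...), one row to a line, values as JSON. send_rows: Moves the arm, as the interface text tells. Its arguments: {"type":"object","properties":{"steps":{"type":"array","items":{"type":"array","items":{"type":"array","items":{"type":"number","minimum":-1,"maximum":1}}}},"gripper":{"type":"number"}},"required":["steps"]}

```bash
mkdir -p pics
cat > h.py <<'E'
import numpy as np, cv2
from plant import arm
def cam(n):
    c=arm.camera(n); h,w=c["img"].shape[:2]; f=h/2/np.tan(np.radians(c["vfov"]/2))
    c["K"]=np.array([[f,0,c["cx"]],[0,f,c["cy"]],[0,0,1]]); c["d"]=np.array(c["dist"],float)
    c["R"]=cv2.Rodrigues(np.array(c["rvec"],float))[0]; c["t"]=np.array(c["tvec"],float); return c
def toplane(c,px,z):
    p=cv2.undistortPoints(np.array(px,float).reshape(-1,1,2),c["K"],c["d"]).reshape(-1,2)
    r=np.c_[p,np.ones(len(p))]@c["R"]; o=-c["R"].T@c["t"]
    return o+r*((z-o[2])/r[:,2])[:,None]
def proj(c,P):
    return cv2.projectPoints(np.array(P,float).reshape(-1,1,3),np.array(c["rvec"],float),c["t"],c["K"],c["d"])[0].reshape(-1,2)
def save(c,n,crop=None,s=1):
    im=c["img"][...,::-1]
    if crop: x0,y0,x1,y1=crop; im=im[y0:y1,x0:x1]
    cv2.imwrite("pics/"+n,cv2.resize(im,None,fx=s,fy=s,interpolation=cv2.INTER_CUBIC))
E
python3 - <<'E'
from h import *
for n in("top","side"):
    c=cam(n); save(c,n+"0.png"); print(n,-c["R"].T@c["t"],c["K"][0,0],c["R"][2],c["d"])
s=arm.sense(); print(s["eef_pos"],s["eef_rot"],s["clock"],s["finger_gap"])
E
```

```text
top [ 0.4607755  -0.00594275  1.31214568] 486.33542968648976 [ 0.07738389  0.00946337 -0.99695646] [-0.0546201  0.         0.         0.         0.       ]
side [0.50338386 1.10703177 0.88966044] 583.6343125834223 [ 0.05062361 -0.78655293 -0.61544435] [-0.0007298  0.         0.         0.         0.       ]
[ 0.13872368 -0.55756665  0.23054721] [-3.11663817e+00 -3.81829063e-01  1.74867003e-04] 0.1 1.000007691349817
```

View pics/top0.png

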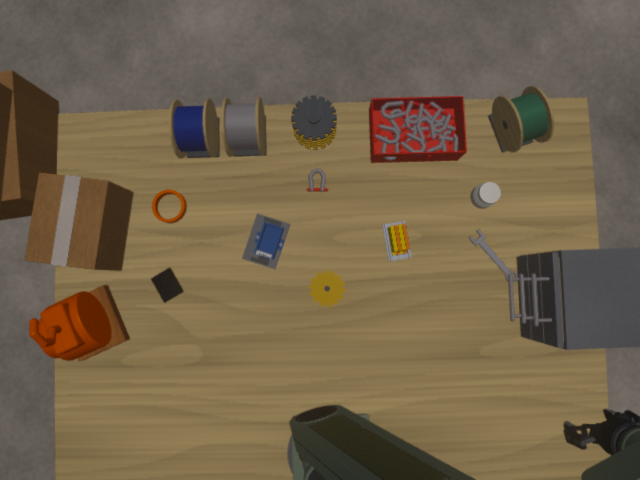

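View pics/side0.png

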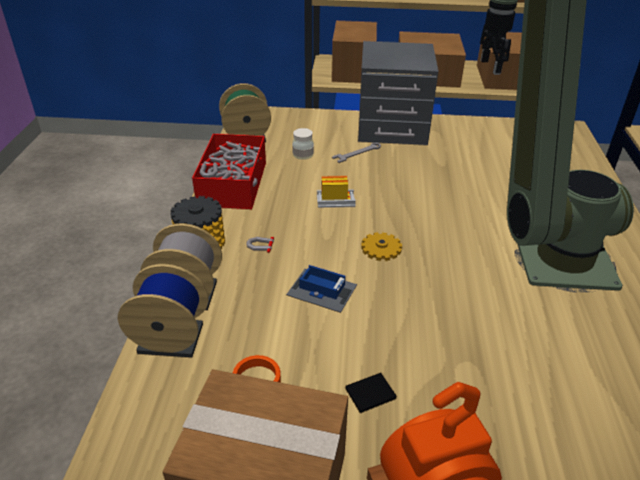

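The top view shows the rack with its pile at about (398,240) and the holder at (268,240), with the white lip at its lower edge. In the side view the rack is at (336,190) and the holder at (322,287). I'll take close crops of both.

Run:
```python
from h import *
t=cam("top"); s=cam("side")
def cr(c,x0,y0,x1,y1,w):
    im=c["img"][y0:y1,x0:x1,::-1]; return cv2.resize(im,(w,300),interpolation=cv2.INTER_CUBIC)
a=np.hstack([cr(t,368,210,428,270,300),cr(t,238,210,298,270,300)])
b=np.hstack([cr(s,306,165,366,215,360),cr(s,282,255,362,315,400)])[:, :760]
b=cv2.copyMakeBorder(b,0,0,0,0,0); a=cv2.copyMakeBorder(a,0,0,0,160,0)
cv2.imwrite("pics/c1.png",np.vstack([a,b]))
# colour masks, top
def m(c,lo,hi,box):
    hsv=cv2.cvtColor(c["img"],cv2.COLOR_RGB2HSV); k=cv2.inRange(hsv,lo,hi); z=np.zeros_like(k); x0,y0,x1,y1=box; z[y0:y1,x0:x1]=k[y0:y1,x0:x1]; return z
def rect(k):
    cs=cv2.findContours(k,0,1)[0]; return cv2.minAreaRect(max(cs,key=cv2.contourArea))
k=m(t,(5,150,120),(35,255,255),(380,215,415,265)); print("pile",rect(k))
r=rect(k); print(toplane(t,cv2.boxPoints(r),.066))
k=m(t,(100,100,40),(125,255,255),(238,210,298,270)); r=rect(k); print("blue",r); print(toplane(t,cv2.boxPoints(r),.030))
```

```text
pile ((399.7234802246094, 238.90586853027344), (29.681547164916992, 17.71689224243164), 85.60128784179688)
[[ 0.59488048 -0.16849391  0.066     ]
 [ 0.5970961  -0.2141666   0.066     ]
 [ 0.52064956 -0.21684538  0.066     ]
 [ 0.51847688 -0.17138605  0.066     ]]
blue ((269.1500244140625, 240.05001831054688), (27.51181411743164, 32.25522994995117), 18.434947967529297)
[[0.53971743 0.19617488 0.03      ]
 [0.62044277 0.16761609 0.03      ]
 [0.59515134 0.09862276 0.03      ]
 [0.51475121 0.12740771 0.03      ]]
```

View pics/c1.png

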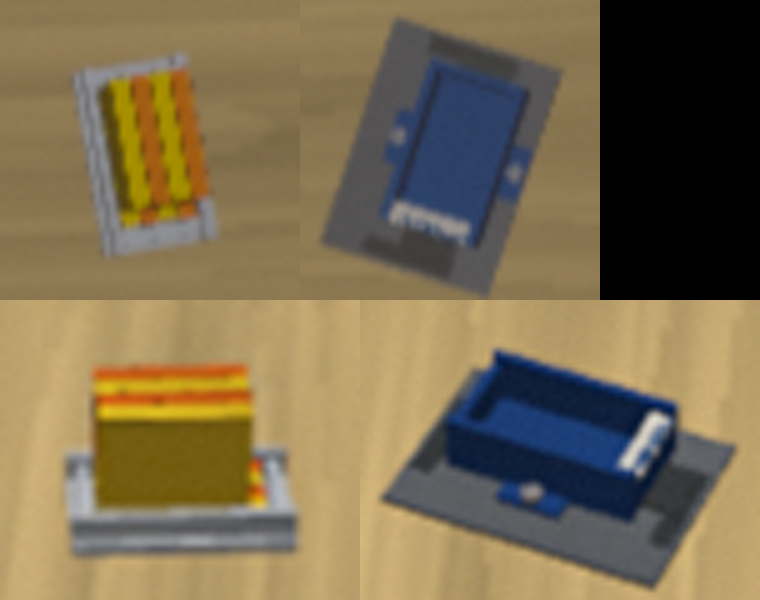

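The crops show the toes pointing to -x (lower in the top view), with orange pad0 at the right. The lip is at the holder's robot-side end. Rack corners in the crop are about (75,72), (185,55), (215,238), (105,255). Base plate corners are (395,18), (562,68), (488,297), (322,242).

Run:
```python
from h import *
t=cam("top")
def q(p,ox,z,n):
    p=np.array(p,float); px=np.c_[ox+(p[:,0])/5-.4,210+p[:,1]/5-.4]
    w=toplane(t,px,z)[:,:2]; a,b,c,d=w  # a=+x+y, b=+x-y, c=-x-y, d=-x+y
    u=(a-d)+(b-c); l=(a-b)+(d-c)
    print(n,"ctr",w.mean(0).round(4),"yaw",np.degrees(np.arctan2(u[1],u[0])).round(1),np.degrees(np.arctan2(-l[0],l[1])).round(1),"size",np.linalg.norm(u)/2,np.linalg.norm(l)/2)
q([(75,72),(185,55),(215,238),(105,255)],368,.016,"rack")
q([(95,18),(262,68),(188,297),(22,242)],238,.003,"base")
q([(130,62),(228,92),(180,245),(85,213)],238,.028,"box")
# pile: edges between colours: stripe lines fit
hsv=cv2.cvtColor(t["img"],cv2.COLOR_RGB2HSV); H=hsv[...,0].astype(int);
bl=(H>100)&(H<125)&(hsv[...,1]>130); bl[:, :238]=0; bl[:,298:]=0; bl[:210]=0; bl[270:]=0
s=cam("side")
# side view: base plate & box corners, crop scale 5, origin (282,255), crop col offset 360
def sp(p,z): p=np.array(p,float); return toplane(s,np.c_[282+(p[:,0]-360)/5-.4,255+(p[:,1]-300)/5-.4],z)[:,:2]
A=sp([(478,370),(737,447),(655,588),(382,498)],.003); print("side base",A.round(4).tolist(),A.mean(0))
B=sp([(497,352),(677,402),(634,483),(448,430)],.030); print("side box",B.round(4).tolist(),B.mean(0))
C=toplane(s,[(306+x/6-.4,165+(y-300)/6-.4) for x,y in [(70,515),(296,515)]],.018)
print("rack +y strip",C)
D=toplane(s,[(306+x/6-.4,165+(y-300)/6-.4) for x,y in [(96,416),(252,416),(247,366),(95,366)]],.066)
print("pile top",D)
```

```text
rack ctr [ 0.5574 -0.1917] yaw 7.0 7.1 size 0.09925080181903458 0.05964317620152823
base ctr [0.568  0.1594] yaw -19.1 -19.1 size 0.1289145889484286 0.0950448347434388
box ctr [0.5673 0.1487] yaw -18.2 -19.4 size 0.08442372057130669 0.05410596564586705
side base [[0.6105, 0.0956], [0.4897, 0.1373], [0.5218, 0.2286], [0.6439, 0.1842]] [0.56647776 0.16143726]
side box [[0.6, 0.1134], [0.5175, 0.1399], [0.5334, 0.1935], [0.6163, 0.1672]] [0.56680594 0.15348794]
rack +y strip [[ 0.60429755 -0.16206555  0.018     ]
 [ 0.50521171 -0.17143811  0.018     ]]
pile top [[ 0.59386946 -0.16863215  0.066     ]
 [ 0.52660358 -0.17507844  0.066     ]
 [ 0.53054763 -0.21554572  0.066     ]
 [ 0.59746917 -0.20908777  0.066     ]]
```

Call:
send_rows([
  [[0.08,0.07,0,-0.117],[0.16,0.14,0,-0.117],[0.25,0.22,0,-0.117],[0.34,0.3,0,-0.117],[0.43,0.375,0,-0.117],[0.52,0.45,-0.02,-0.117],[0.6,0.52,-0.05,-0.117],[0.68,0.59,-0.09,-0.117],[0.76,0.66,-0.13,-0.117],[0.84,0.73,-0.15,-0.117]],
], gripper=1)

```text
clock: 1.3
eef_pos: [0.5116, -0.2335, 0.1726]
eef_rot: [3.136, 0.191, -0.001]
wrist_force: [1.2, -1.0, 0.2]
finger_gap: 0.998
finger_force: 0.0
```

Call:
send_rows([
  [[0,0,0,0],[0,0,-0.02,0],[0,0,-0.05,0],[0,0,-0.08,0],[0,0,-0.1,0],[0,0,-0.1,0],[0,0,-0.1,0],[0,0,-0.1,0],[0,0,-0.1,0],[0,0,-0.1,0]],
])

```text
clock: 2.3
eef_pos: [0.5108, -0.2352, 0.1239]
eef_rot: [3.135, 0.19, 0.001]
wrist_force: [0.1, 0.0, 0.3]
finger_gap: 0.996
finger_force: 0.0
```

Run:
```python
from h import *
t=cam("top"); s=cam("side")
def cr(c,x0,y0,x1,y1,w,h): return cv2.resize(c["img"][y0:y1,x0:x1,::-1],(w,h),interpolation=cv2.INTER_CUBIC)
cv2.imwrite("pics/c2.png",np.hstack([cr(t,358,200,438,280,400,400),cr(s,296,140,376,220,400,400)]))
e=arm.sense(); p=e["eef_pos"]; print(p,e["eef_rot"],proj(s,[p]),proj(t,[p]))
```

```text
[ 0.5107042  -0.23512084  0.12362045] [3.13544169e+00 1.90589405e-01 7.37016692e-04] [[355.49490641 153.24613221]] [[421.246515   255.62128164]]
```

View pics/c2.png

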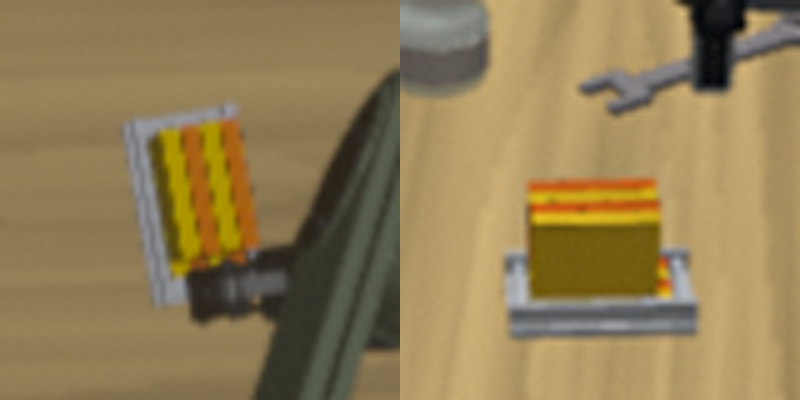

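The gripper is above and to the robot side of the rack, and the pile is untouched. Next I centre over the pile and go down.

Call:
send_rows([
  [[0.05,0.045,0,0],[0.098,0.086,0,0],[0.098,0.086,-0.02,0],[0.098,0.086,-0.06,0],[0.098,0.086,-0.1,0],[0.098,0.086,-0.14,0],[0.098,0.086,-0.17,0],[0.098,0.086,-0.187,0],[0.098,0.086,-0.187,0],[0.098,0.086,-0.187,0]],
])

```text
clock: 3.4
eef_pos: [0.5598, -0.1924, 0.0302]
eef_rot: [3.135, 0.19, 0.001]
wrist_force: [0.1, 1.4, 0.5]
finger_gap: 0.998
finger_force: 0.0
```

Call:
send_rows([
  [[0,0,0,0],[0,0,0,0],[0,0,0,0],[0,0,0,0],[0,0,0,0],[0,0,0,0],[0,0,0,0],[0,0,0,0],[0,0,0,0],[0,0,0,0]],
], gripper=0)

```text
clock: 4.4
eef_pos: [0.5601, -0.1923, 0.0306]
eef_rot: [3.135, 0.191, 0.002]
wrist_force: [0.2, 0.5, 5.7]
finger_gap: 0.462
finger_force: 62.2
```

Call:
send_rows([
  [[0,0,0.002,0],[0,0,0.003,0],[-0.002,0,0.003,0],[-0.004,0,0.003,0],[-0.006,-0.001,0.003,0],[-0.008,-0.001,0.003,0],[-0.01,-0.001,0.003,0],[-0.01,-0.001,0.003,0],[-0.01,-0.001,0.003,0],[-0.01,-0.001,0.003,0]],
])

```text
clock: 5.4
eef_pos: [0.5567, -0.1926, 0.0316]
eef_rot: [3.135, 0.189, 0.008]
wrist_force: [4.5, 1.6, -4.4]
finger_gap: 0.455
finger_force: 60.9
```

Call:
send_rows([
  [[-0.003,0,0.001,0],[-0.006,-0.001,0.003,0],[-0.01,-0.001,0.005,0],[-0.013,-0.002,0.007,0],[-0.016,-0.002,0.009,0],[-0.019,-0.002,0.011,0],[-0.022,-0.003,0.013,0],[-0.026,-0.003,0.015,0],[-0.029,-0.004,0.017,0],[-0.032,-0.004,0.018,0]],
])

```text
clock: 6.4
eef_pos: [0.5446, -0.1954, 0.042]
eef_rot: [3.132, 0.189, 0.022]
wrist_force: [12.0, 2.4, -1.9]
finger_gap: 0.457
finger_force: 61.3
```

Run:
```python
from h import *
t=cam("top"); s=cam("side")
def cr(c,x0,y0,x1,y1,w,h): return cv2.resize(c["img"][y0:y1,x0:x1,::-1],(w,h),interpolation=cv2.INTER_CUBIC)
cv2.imwrite("pics/c3.png",np.hstack([cr(t,358,200,438,280,200,200),cr(s,306,160,366,220,200,200)]).repeat(2,0).repeat(2,1))
e=arm.sense(); print(e["eef_pos"],e["wrist_force"],e["wrist_torque"])
```

```text
[ 0.54454368 -0.19539733  0.04210359] [11.59416221  3.32219358 -4.81856586] [ 0.47123239 -2.32807415  0.11678414]
```

View pics/c3.png

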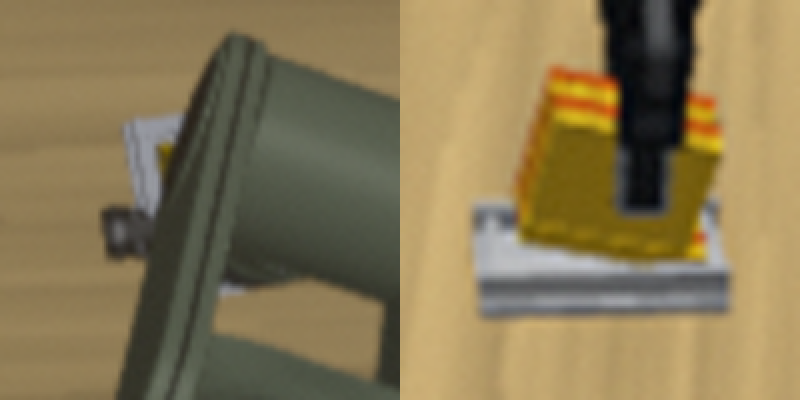

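The side view shows the pile tilted heel-up by roughly 14°, pivoting in the grip as planned, with the toes against the rack's end strip. I'll carry on along the arc.

Call:
send_rows([
  [[-0.003,0,0,0],[-0.007,-0.001,0,0],[-0.01,-0.001,0,0],[-0.014,-0.002,0,0],[-0.017,-0.002,0.001,0],[-0.02,-0.002,0.001,0],[-0.024,-0.003,0.002,0],[-0.027,-0.003,0.002,0],[-0.031,-0.004,0.002,0],[-0.034,-0.004,0.002,0]],
])

```text
clock: 7.5
eef_pos: [0.5312, -0.1976, 0.0457]
eef_rot: [3.13, 0.187, 0.035]
wrist_force: [15.8, 6.3, 5.2]
finger_gap: 0.457
finger_force: 62.6
```

Run:
```python
from h import *
s=cam("side")
hsv=cv2.cvtColor(s["img"],cv2.COLOR_RGB2HSV); k=cv2.inRange(hsv,(18,200,60),(32,255,140)); z=k*0; z[160:220,306:366]=k[160:220,306:366]
cs=max(cv2.findContours(z,0,1)[0],key=cv2.contourArea); print(cv2.contourArea(cs),cv2.minAreaRect(cs), cv2.approxPolyDP(cs,2,True).reshape(-1,2).tolist())
save(s,"c4.png",(306,160,366,220),6)
```

```text
267.0 ((341.8685607910156, 186.64173889160156), (25.631101608276367, 18.523319244384766), 21.037511825561523) [[335, 175], [327, 190], [350, 198], [350, 193], [357, 183], [353, 181], [352, 190], [344, 192], [343, 178]]
```

View pics/c4.png

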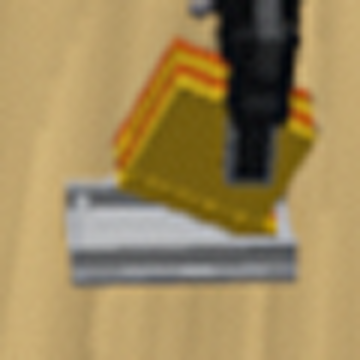

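The side crop shows about 25° of tilt. The bottom edge runs from (120,185) to (245,230). I'll add a few degrees to allow for spring-back, then lift.

Call:
send_rows([
  [[-0.003,0,0,0],[-0.006,-0.001,0,0],[-0.009,-0.001,0,0],[-0.012,-0.001,0.001,0],[-0.015,-0.002,0.001,0],[-0.015,-0.002,0.01,0],[-0.005,-0.001,0.04,0],[-0.005,0,0.08,0],[-0.005,0,0.12,0],[-0.005,0,0.14,0]],
])

```text
clock: 8.55
eef_pos: [0.5192, -0.197, 0.1128]
eef_rot: [3.135, 0.191, 0.001]
wrist_force: [-1.0, -0.8, -1.9]
finger_gap: 0.459
finger_force: 62.1
```

Run:
```python
from h import *
s=cam("side")
e=arm.sense(); p=np.array(e["eef_pos"]); print(p,e["eef_rot"],e["finger_gap"],e["wrist_force"])
u,v=proj(s,[p])[0].astype(int); print(u,v); save(s,"c5.png",(u-40,v-45,u+40,v+35),6)
np.save("c5o.npy",[u-40,v-45])
```

```text
[ 0.51976274 -0.19717303  0.1137897 ] [3.13384513 0.19048445 0.00439446] 0.4603494924154354 [ 1.02833323 -0.40103721 -0.91247986]
351 163
```

View pics/c5.png

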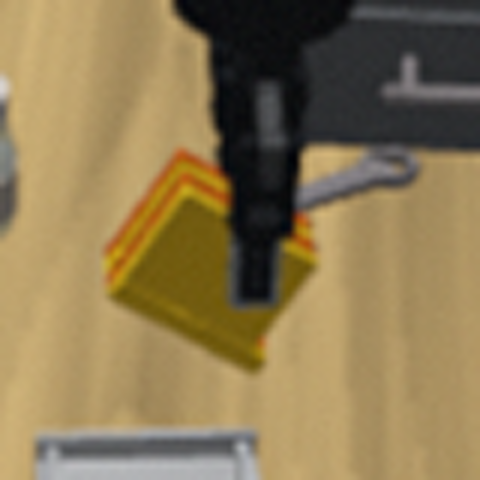

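The pile is held clear, with near-face corners at heel-bottom (110,293), toe-bottom (258,370) and heel-top (185,193). Now I compute the tilt and the toe position relative to the TCP.

```bash
cat >> h.py <<'E'
def onface(c,px,p0,n):
    p=cv2.undistortPoints(np.array(px,float).reshape(-1,1,2),c["K"],c["d"]).reshape(-1,2)
    r=np.c_[p,np.ones(len(p))]@c["R"]; o=-c["R"].T@c["t"]
    return o+r*((n@(p0-o))/(r@n))[:,None]
E
python3 - <<'E'
from h import *
s=cam("side"); o=np.load("c5o.npy"); p=np.array(arm.sense()["eef_pos"])
a=np.radians(7); n=np.array([-np.sin(a),np.cos(a),0]); x=np.array([np.cos(a),np.sin(a),0])
W=onface(s,[o+np.array(q)/6-.4 for q in [(110,293),(258,370),(185,193),(315,265),(255,305)]],p+n*.0205,n)
L=np.c_[(W-p)@x,W[:,2]-p[2]]*1000; print("heelbot,toebot,heeltop,toetop,fingertip (local x,z mm)\n",L.round(1))
d=L[0]-L[1]; print(np.degrees(np.arctan2(d[1],d[0])),np.hypot(*d)); d=L[2]-L[0]; print(np.degrees(np.arctan2(-d[0],d[1])),np.hypot(*d)); d=L[2]-L[3]; print(np.degrees(np.arctan2(d[1],d[0])),np.hypot(*d))
E
```

```text
heelbot,toebot,heeltop,toetop,fingertip (local x,z mm)
 [[ 59.3   6.7]
 [ -5.3 -32.8]
 [ 29.   54.4]
 [-27.1  19.1]
 [ -2.5  -0.2]]
31.40481482626732 75.71082712042508
32.436181353308854 56.48544758291609
32.14777349574001 66.31103901906243
```

Run:
```python
from h import *
a=np.radians(-19.1); X=np.array([np.cos(a),np.sin(a)]); Y=np.array([-np.sin(a),np.cos(a)]); C=np.array([.567,.160])
out=[]
for n in("top","side"):
    c=cam(n)
    for z in (.003,.030):
        # rows: local x +75 (top) .. -75 ; cols: local y +55..-55  ; 2.6 px/mm
        xs=np.arange(75,-75,-.5); ys=np.arange(55,-55,-.5); gx,gy=np.meshgrid(xs,ys,indexing="ij")
        P=C+gx[...,None]/1000*X+gy[...,None]/1000*Y; P=np.dstack([P,np.full(gx.shape,z)])
        m=proj(c,P.reshape(-1,3)).reshape(*gx.shape,2).astype(np.float32)
        r=cv2.remap(c["img"],m,None,cv2.INTER_CUBIC)[...,::-1].copy(); r=np.clip(r*1.6,0,255).astype(np.uint8)
        r=cv2.resize(r,(390,300)) if 0 else r
        for i in range(0,300,20): r[i,:6 if i%100 else 14]=(0,0,255)
        for i in range(10,220,20): r[:6 if (i-110)%100 else 14,i]=(0,0,255)
        out.append(r)
top=np.hstack(out[:2]+[np.zeros((300,0,3),np.uint8)]); im=np.vstack([np.hstack(out[:2]),np.hstack(out[2:])])
cv2.imwrite("pics/c6.png",cv2.resize(im,(440,600)))
```

```text
(no output)
```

View pics/c6.png

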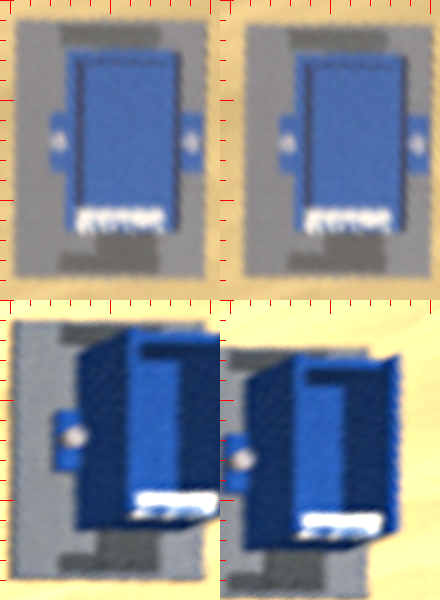

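The rectified views put the box's outer +y edge at local y = +17.5 and its +x edge at x = +47.5, relative to (0.567, 0.160). That places the box centre at about (0.5666, 0.1506) with yaw -19°. I'll carry the pile over at height.

Call:
send_rows([
  [[0.002,0.03,0,-0.04],[0.006,0.08,0,-0.09],[0.012,0.15,0,-0.14],[0.018,0.23,0,-0.19],[0.024,0.31,0,-0.24],[0.03,0.39,0,-0.29],[0.037,0.47,0,-0.34],[0.044,0.55,0,-0.39],[0.05,0.62,0,-0.434],[0.053,0.67,0,-0.434]],
])

```text
clock: 9.75
eef_pos: [0.5447, 0.1404, 0.1098]
eef_rot: [3.097, -0.52, -0.004]
wrist_force: [1.8, -0.9, -3.6]
finger_gap: 0.458
finger_force: 62.0
```

Call:
send_rows([
  [[0.003,0.025,0,0],[0.003,0.04,-0.02,0],[0.003,0.04,-0.04,0],[0.003,0.04,-0.05,0],[0.003,0.04,-0.06,0],[0.003,0.04,-0.06,0],[0.003,0.04,-0.06,0],[0.003,0.04,-0.06,0],[0.003,0.04,-0.06,0],[0.003,0.04,-0.06,0]],
])

```text
clock: 10.75
eef_pos: [0.5472, 0.1584, 0.0817]
eef_rot: [-3.098, 0.521, -0.001]
wrist_force: [-0.1, 0.3, -2.1]
finger_gap: 0.459
finger_force: 62.0
```

Run:
```python
from h import *
s=cam("side"); t=cam("top")
e=arm.sense(); p=np.array(e["eef_pos"]); print(p,e["eef_rot"],e["finger_gap"],e["wrist_force"],e["wrist_torque"])
u,v=proj(s,[p])[0].astype(int); w=proj(t,[p])[0].astype(int); print(u,v,w)
A=cv2.resize(s["img"][v-45:v+35,u-40:u+40,::-1],(480,480),interpolation=cv2.INTER_CUBIC)
B=cv2.resize(t["img"][w[1]-40:w[1]+40,w[0]-26:w[0]+26,::-1],(312,480),interpolation=cv2.INTER_CUBIC)
cv2.imwrite("pics/c7.png",np.clip(np.hstack([A,B])*1.4,0,255).astype(np.uint8)); np.save("c7o.npy",[u-40,v-45])
```

```text
[0.54713815 0.1584481  0.0815351 ] [-3.09804723e+00  5.20882812e-01 -5.14085334e-04] 0.461082796665258 [ 0.32689173 -0.06965352 -1.49206401] [0.0185239  0.04855535 0.02369006]
331 261 [262 246]
```

View pics/c7.png

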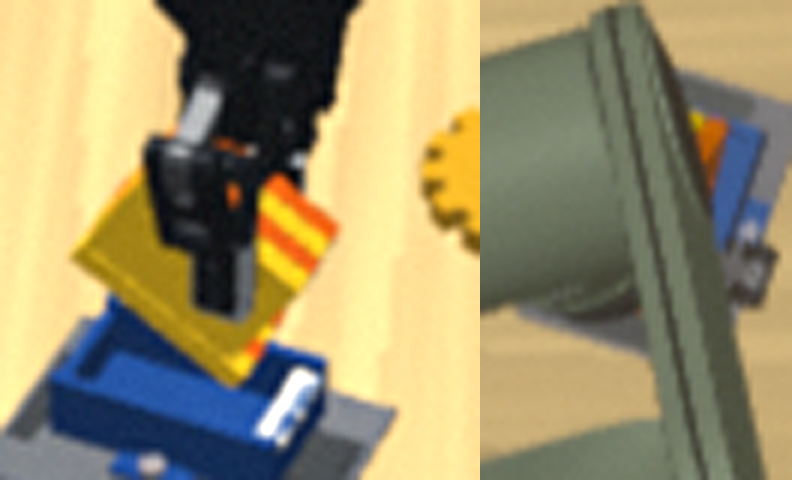

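The pile hangs over the box with its toes above the interior and toe-bottom at (238,388). Checking its position in the box frame.

Run:
```python
from h import *
s=cam("side"); o=np.load("c7o.npy"); p=np.array(arm.sense()["eef_pos"])
a=np.radians(-19.1); n=np.array([-np.sin(a),np.cos(a),0]); x=np.array([np.cos(a),np.sin(a),0]); C=np.array([.5666,.1506,0])
W=onface(s,[o+np.array(q)/6-.4 for q in [(75,258),(238,388),(305,300)]],p+n*.0205,n)
L=np.c_[(W-p)@x,W[:,2]-p[2],(W-C)@x]*1000; print(L.round(1)); print("tcp local",(p-C)@x*1000,(p-C)@n*1000)
d=L[0]-L[1]; print(np.degrees(np.arctan2(d[1],d[0])),np.hypot(*d[:2]))
B=toplane(s,[o+np.array(q)/6-.4 for q in [(50,380),(112,300),(328,365),(268,440)]],.028); print(((B-C)@x*1000).round(1),((B-C)@n*1000).round(1))
```

```text
[[ 57.5   5.   36.5]
 [ -6.3 -33.5 -27.3]
 [-30.4  16.5 -51.4]]
tcp local -20.99094259875745 1.0340469234640204
31.1277875536054 74.49386783934253
[ 45.4  43.3 -44.4 -39.7] [ 25.3 -24.7 -24.1  22.2]
```

Call:
send_rows([
  [[0.003,-0.003,0,0],[0.003,-0.003,-0.006,0],[0.003,-0.003,-0.012,0],[0.003,-0.003,-0.018,0],[0.003,-0.003,-0.024,0],[0.003,-0.003,-0.03,0],[0.003,-0.003,-0.034,0],[0.003,-0.003,-0.038,0],[0.003,-0.003,-0.041,0],[0.003,-0.003,-0.044,0]],
])

```text
clock: 11.9
eef_pos: [0.5486, 0.1569, 0.0593]
eef_rot: [3.098, -0.521, 0.0]
wrist_force: [0.5, -0.2, -1.6]
finger_gap: 0.46
finger_force: 62.0
```

```bash
python3 -c "
from h import *
e=arm.sense(); print(e['eef_pos'],e['eef_rot'],e['wrist_force'],e['wrist_torque'])"
```

```text
[0.54862134 0.15691128 0.05925423] [ 3.09805647e+00 -5.20885468e-01  1.73002299e-04] [ 0.4904566  -0.24976476 -1.63824958] [0.01198123 0.04603148 0.00981224]
```

Call:
send_rows([
  [[0,0,-0.002,0],[0,0,-0.004,0],[0,0,-0.006,0],[0,0,-0.008,0],[0,0,-0.01,0],[0,0,-0.012,0],[0,0,-0.014,0],[0,0,-0.016,0],[0,0,-0.016,0],[0,0,-0.016,0]],
])

```text
clock: 12.9
eef_pos: [0.5486, 0.1569, 0.0513]
eef_rot: [3.098, -0.521, -0.0]
wrist_force: [-0.1, 0.6, -2.3]
finger_gap: 0.458
finger_force: 62.0
```

```bash
python3 -c "
from h import *
e=arm.sense(); print(e['eef_pos'],e['eef_rot'],e['wrist_force'],e['wrist_torque'])"
```

```text
[0.54857574 0.15688455 0.0513111 ] [ 3.09798059e+00 -5.21006684e-01 -6.97978388e-05] [-0.12374981  0.56688997 -2.28097963] [ 0.0040403   0.01002929 -0.02061152]
```

Call:
send_rows([
  [[0,0,-0.002,0],[0,0,-0.004,0],[0,0,-0.006,0],[0,0,-0.008,0],[0,0,-0.01,0],[0,0,-0.012,0],[0,0,-0.014,0],[0,0,-0.016,0],[0,0,-0.018,0],[0,0,-0.02,0]],
])

```text
clock: 13.9
eef_pos: [0.5487, 0.1569, 0.0424]
eef_rot: [3.098, -0.521, 0.001]
wrist_force: [-3.0, -1.3, 10.7]
finger_gap: 0.46
finger_force: 63.7
```

```bash
python3 -c "
from h import *
e=arm.sense(); print(e['eef_pos'],e['eef_rot'],e['wrist_force'],e['wrist_torque'])"
```

```text
[0.54873154 0.15687589 0.04240444] [ 3.09809236e+00 -5.20914835e-01  5.57864816e-04] [-2.9966266  -1.31309798 10.65721071] [-0.27661993  0.71670818  0.02398093]
```

Call:
send_rows([
  [[0,0,0.002,0],[0,0,0.003,0],[-0.002,0.001,0.003,0],[-0.004,0.001,0.003,0],[-0.006,0.002,0.003,0],[-0.008,0.003,0.003,0],[-0.009,0.003,0.003,0],[-0.01,0.003,0.003,0],[-0.01,0.003,0.003,0],[-0.01,0.003,0.003,0]],
])

```text
clock: 14.9
eef_pos: [0.5435, 0.1584, 0.0429]
eef_rot: [-3.098, 0.521, 0.0]
wrist_force: [0.7, 0.0, -1.0]
finger_gap: 0.459
finger_force: 62.3
```

```bash
python3 -c "
from h import *
e=arm.sense(); print(e['eef_pos'],e['eef_rot'],e['wrist_force'],e['wrist_torque'])"
```

```text
[0.54354987 0.15843538 0.04285901] [-3.09805251e+00  5.21141812e-01  1.28951686e-04] [ 0.73979292  0.03288351 -1.0028816 ] [ 0.142898   -0.05648982  0.01260073]
```

Call:
send_rows([
  [[-0.001,0,0,0],[-0.002,0.001,0,0],[-0.003,0.001,0,0],[-0.004,0.001,0,0],[-0.005,0.002,0,0],[-0.006,0.002,0,0],[-0.007,0.002,0,0],[-0.008,0.003,0,0],[-0.008,0.003,0,0],[-0.008,0.003,0,0]],
])

```text
clock: 15.9
eef_pos: [0.5406, 0.1597, 0.0431]
eef_rot: [-3.098, 0.52, -0.003]
wrist_force: [3.8, -3.1, -1.3]
finger_gap: 0.457
finger_force: 62.0
```

```bash
python3 -c "
from h import *
e=arm.sense(); print(e['eef_pos'],e['eef_rot'],e['wrist_force'],e['wrist_torque'])"
```

```text
[0.54059635 0.1596521  0.0430863 ] [-3.09816796  0.52047085 -0.00342901] [ 3.79015559 -3.1064332  -1.30909503] [-0.51494682 -0.83763671 -0.0426316 ]
```

Call:
send_rows([
  [[0.001,0,0,0],[0.001,0,0,0],[0.001,0,0,0],[0.001,0,0,0],[0.001,0,0,0],[0.001,0,0,0],[0.001,0,0,0],[0.001,0,0,0],[0.001,0,0,0],[0.001,0,0,0]],
], gripper=0.45)

```text
clock: 16.9
eef_pos: [0.5406, 0.1597, 0.043]
eef_rot: [3.098, -0.521, 0.002]
wrist_force: [4.1, -3.6, 0.5]
finger_gap: 0.458
finger_force: 62.1
```

Call:
send_rows([
  [[0,0,0,0],[0,0,0,0],[0,0,0,0],[0,0,0,0],[0,0,0,0],[0,0,0,0],[0,0,0,0],[0,0,0,0],[0,0,0,0],[0,0,0,0]],
], gripper=0.457)

```text
clock: 17.9
eef_pos: [0.5406, 0.1597, 0.043]
eef_rot: [3.098, -0.521, 0.002]
wrist_force: [3.7, -3.6, -0.7]
finger_gap: 0.464
finger_force: 58.3
```

Call:
send_rows([
  [[0,0,0,0],[0,0,0,0],[0,0,0,0],[0,0,0,0],[0,0,0,0],[0,0,0,0],[0,0,0,0],[0,0,0,0],[0,0,0,0],[0,0,0,0]],
], gripper=0.463)

```text
clock: 18.9
eef_pos: [0.5406, 0.1598, 0.0431]
eef_rot: [-3.098, 0.521, -0.002]
wrist_force: [4.6, -3.0, -0.9]
finger_gap: 0.465
finger_force: 27.6
```

Call:
send_rows([
  [[0,0,0,0],[0,0,0,0],[0,0,0,0],[0,0,0,0],[0,0,0,0],[0,0,0,0],[0,0,0,0],[0,0,0,0],[0,0,0,0],[0,0,0,0]],
], gripper=0.466)

```text
clock: 19.9
eef_pos: [0.5404, 0.1599, 0.043]
eef_rot: [-3.098, 0.521, -0.001]
wrist_force: [4.3, -3.5, 0.5]
finger_gap: 0.47
finger_force: 12.2
```

Run:
```python
from h import *
s=cam("side"); e=arm.sense(); p=np.array(e["eef_pos"]); print(p,e["wrist_force"],e["finger_force"])
u,v=proj(s,[p])[0].astype(int)
A=s["img"][v-45:v+35,u-40:u+40].copy(); np.save("c8.npy",A); np.save("c8o.npy",[u-40,v-45])
hsv=cv2.cvtColor(A,cv2.COLOR_RGB2HSV); k=cv2.inRange(hsv,(20,200,60),(32,255,255))
c=max(cv2.findContours(k,0,1)[0],key=cv2.contourArea); print(cv2.contourArea(c),cv2.approxPolyDP(c,1.5,True).reshape(-1,2).tolist())
```

```text
[0.54040719 0.15991207 0.0430249 ] [ 4.03424768 -2.56598567  0.3255699 ] 12.246825993061066
264.0 [[13, 41], [25, 51], [38, 55], [50, 45], [42, 39], [42, 52], [40, 54], [32, 52], [30, 42], [25, 39], [23, 28]]
```

Call:
send_rows([
  [[0,0,-0.003,0],[0.002,-0.001,-0.004,0],[0.004,-0.001,-0.005,0],[0.006,-0.002,-0.006,0],[0.008,-0.003,-0.006,0],[0.01,-0.003,-0.007,0],[0.012,-0.004,-0.008,0],[0.014,-0.005,-0.008,0],[0.015,-0.005,-0.009,0],[0.015,-0.005,-0.009,0]],
])

```text
clock: 20.95
eef_pos: [0.547, 0.1579, 0.0397]
eef_rot: [-3.097, 0.522, 0.002]
wrist_force: [-0.4, -1.8, 9.7]
finger_gap: 0.467
finger_force: 13.5
```

Run:
```python
from h import *
s=cam("side"); e=arm.sense(); p=np.array(e["eef_pos"]); print(p,e["eef_rot"],e["wrist_force"],e["finger_force"])
u,v=np.load("c8o.npy"); A=s["img"][v:v+80,u:u+80]
B=np.hstack([np.load("c8.npy"),A])[...,::-1]
cv2.imwrite("pics/c8.png",np.clip(cv2.resize(B,(800,400),interpolation=cv2.INTER_CUBIC)*1.4,0,255).astype(np.uint8))
```

```text
[0.54695141 0.15788955 0.03965679] [-3.09742155e+00  5.21423576e-01  1.61237908e-03] [-0.65875737 -0.71093717  8.31283938] 13.486083894968033
```

View pics/c8.png

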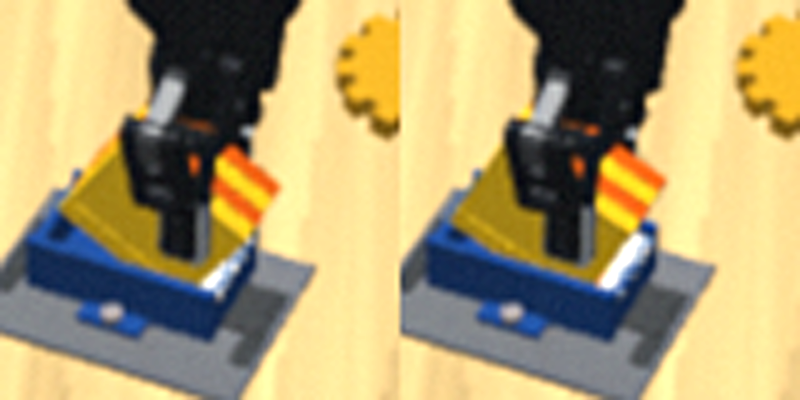

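The pile is pivoting down, with the heel lower in the right view, the toes under the lip and only about 10 N of load. I'll continue along the arc.

Call:
send_rows([
  [[0.002,-0.001,-0.001,0],[0.004,-0.001,-0.002,0],[0.005,-0.002,-0.003,0],[0.007,-0.002,-0.004,0],[0.008,-0.003,-0.005,0],[0.01,-0.003,-0.006,0],[0.011,-0.004,-0.007,0],[0.013,-0.004,-0.008,0],[0.014,-0.005,-0.008,0],[0.014,-0.005,-0.008,0]],
])

```text
clock: 22.0
eef_pos: [0.5542, 0.1554, 0.0356]
eef_rot: [-3.097, 0.521, 0.001]
wrist_force: [0.9, -1.7, 8.8]
finger_gap: 0.467
finger_force: 13.8
```

```bash
cat > look.py <<'E'
from h import *
import sys
s=cam("side"); e=arm.sense(); p=np.array(e["eef_pos"]); print(p,e["eef_rot"],e["wrist_force"],e["finger_force"],e["clock"])
u,v=np.load("c8o.npy"); A=s["img"][v:v+80,u:u+80]
cv2.imwrite("pics/%s.png"%sys.argv[1],np.clip(cv2.resize(A[...,::-1],(480,480),interpolation=cv2.INTER_CUBIC)*1.4,0,255).astype(np.uint8))
hsv=cv2.cvtColor(A,cv2.COLOR_RGB2HSV); k=cv2.inRange(hsv,(20,200,60),(32,255,255))
c=max(cv2.findContours(k,0,1)[0],key=cv2.contourArea); q=cv2.approxPolyDP(c,1.5,True).reshape(-1,2)
a=np.radians(-19.1); n=np.array([-np.sin(a),np.cos(a),0]); x=np.array([np.cos(a),np.sin(a),0]); C=np.array([.5666,.1506,0])
W=onface(s,q+np.array([u,v]),C+n*.0205,n); print(np.c_[q,(W-C)@x*1000,W[:,2]*1000].round(0).tolist())
E
python3 look.py c9
```

```text
[0.55427191 0.15534396 0.03562294] [-3.09730855e+00  5.21392779e-01  6.85717916e-04] [ 1.6252723  -2.07025854  8.9469092 ] 13.74974012374878 22.05
[[74.0, 4.0, -103.0, 194.0], [69.0, 9.0, -94.0, 179.0], [68.0, 17.0, -93.0, 158.0], [77.0, 26.0, -113.0, 142.0], [79.0, 25.0, -117.0, 146.0], [79.0, 4.0, -114.0, 198.0]]
```

```bash
sed -i 's/^c=max/k[:,62:]=0; c=max/' look.py && python3 look.py c9
```

```text
[0.55425559 0.15533209 0.03561659] [-3.09733660e+00  5.21467710e-01  7.10720893e-04] [ 1.61105373 -2.4358067   8.36054802] 13.747695833444595 22.1
[[17.0, 28.0, 18.0, 91.0], [10.0, 46.0, 35.0, 33.0], [24.0, 50.0, 2.0, 34.0], [24.0, 44.0, 2.0, 52.0], [18.0, 38.0, 16.0, 64.0]]
```

Call:
send_rows([
  [[0.001,0,-0.001,0],[0.002,-0.001,-0.002,0],[0.003,-0.001,-0.002,0],[0.004,-0.001,-0.003,0],[0.005,-0.002,-0.003,0],[0.006,-0.002,-0.004,0],[0.007,-0.002,-0.004,0],[0.008,-0.003,-0.004,0],[0.008,-0.003,-0.004,0],[0.008,-0.003,-0.004,0]],
])

```text
clock: 23.1
eef_pos: [0.5556, 0.1548, 0.0346]
eef_rot: [-3.097, 0.522, 0.009]
wrist_force: [-9.0, 2.5, 20.1]
finger_gap: 0.466
finger_force: 14.9
```

Call:
send_rows([
  [[0,0,0,0],[0,0,0,0],[0,0,0,0],[0,0,0,0],[0,0,0,0],[0,0,0,0],[0,0,0,0],[0,0,0,0],[0,0,0,0],[0,0,0,0]],
], gripper=0.469)

```text
clock: 24.1
eef_pos: [0.5589, 0.1531, 0.0324]
eef_rot: [3.098, -0.521, 0.001]
wrist_force: [0.3, -0.7, -0.5]
finger_gap: 0.468
finger_force: 0.2
```

```bash
python3 look.py c10
```

```text
[0.5588725  0.15314797 0.03240164] [ 3.09786952e+00 -5.20914263e-01  9.34582205e-04] [ 0.17479137 -0.6280501  -1.17842583] 0.2767963847145438 24.15
[[14.0, 31.0, 25.0, 80.0], [9.0, 46.0, 38.0, 33.0], [22.0, 50.0, 7.0, 32.0], [22.0, 44.0, 7.0, 50.0], [16.0, 40.0, 21.0, 56.0]]
```

Call:
send_rows([
  [[0,0,0.001,0],[0,0,0.002,0],[0,0,0.002,0],[0,0,0.002,0],[0,0,0.002,0],[0,0,0.01,0],[0,0,0.04,0],[0,0,0.08,0],[0,0,0.13,0],[0,0,0.18,0]],
], gripper=1)

```text
clock: 25.15
eef_pos: [0.5584, 0.1533, 0.1233]
eef_rot: [3.098, -0.521, -0.001]
wrist_force: [-0.8, 0.6, -0.1]
finger_gap: 0.999
finger_force: 0.0
```

Call:
send_rows([
  [[0,-0.03,0.03,0],[0,-0.1,0.06,0],[0,-0.18,0.09,0],[0,-0.26,0.1,0],[0,-0.34,0.1,0],[0,-0.42,0.1,0],[0,-0.48,0.1,0],[0,-0.5,0.1,0],[0,-0.5,0.1,0],[0,-0.5,0.1,0]],
])

```text
clock: 26.15
eef_pos: [0.5585, -0.0957, 0.1724]
eef_rot: [-3.097, 0.521, 0.0]
wrist_force: [-0.7, 0.2, -0.2]
finger_gap: 1.0
finger_force: 0.0
```

```bash
cat > chk.py <<'E'
from h import *
print(arm.sense()["eef_pos"],arm.sense()["clock"])
a=np.radians(-19.1); n=np.array([-np.sin(a),np.cos(a),0]); x=np.array([np.cos(a),np.sin(a),0]); C=np.array([.5666,.1506,0])
for nm,box in(("side",(275,230,365,320)),("top",(235,205,300,275))):
    c=cam(nm); hsv=cv2.cvtColor(c["img"],cv2.COLOR_RGB2HSV); k=cv2.inRange(hsv,(5,170,60),(32,255,255)); z=k*0; x0,y0,x1,y1=box; z[y0:y1,x0:x1]=k[y0:y1,x0:x1]
    ct=max(cv2.findContours(z,0,1)[0],key=cv2.contourArea); q=cv2.approxPolyDP(cv2.convexHull(ct),1.5,True).reshape(-1,2); print(nm,cv2.contourArea(ct))
    for zz in(.066,):
        W=toplane(c,q,zz); print("top plane",np.c_[q,(W-C)@x*1000,(W-C)@n*1000].round(0).tolist())
    W=onface(c,q,C+n*.0205,n); print("face",np.c_[(W-C)@x*1000,W[:,2]*1000].round(0).tolist())
E
python3 chk.py
```

```text
[ 0.55853823 -0.09567251  0.17237005] 26.15
side 843.5
top plane [[342.0, 264.0, -38.0, -19.0], [333.0, 286.0, -47.0, 54.0], [303.0, 277.0, 22.0, 54.0], [308.0, 261.0, 34.0, 2.0], [316.0, 250.0, 33.0, -39.0]]
face [[-52.0, 102.0], [-34.0, 33.0], [38.0, 33.0], [25.0, 83.0], [7.0, 119.0]]
top 440.5
top plane [[266.0, 224.0, 37.0, 13.0], [279.0, 228.0, 38.0, -22.0], [271.0, 253.0, -30.0, -23.0], [269.0, 254.0, -34.0, -19.0], [256.0, 251.0, -37.0, 16.0], [261.0, 228.0, 24.0, 22.0]]
face [[41.0, 17.0], [61.0, -268.0], [-25.0, -270.0], [-30.0, -230.0], [-36.0, 37.0], [23.0, 75.0]]
```

The numbers show all four pads still tilted about 15°, with their heels caught on the +x rim. The pile is roughly 1 mm too far to +x. I'll nudge the heels towards -x with the shut fingers so that they drop in.

Call:
send_rows([
  [[0.02,0.05,0,0],[0.04,0.12,0,0],[0.06,0.2,0,0],[0.09,0.28,0,0],[0.11,0.36,0,0],[0.13,0.43,0,0],[0.13,0.453,-0.03,0],[0.13,0.453,-0.08,0],[0.13,0.453,-0.12,0],[0.13,0.453,-0.14,0]],
], gripper=0)

```text
clock: 27.25
eef_pos: [0.6214, 0.1302, 0.0996]
eef_rot: [3.096, -0.519, -0.007]
wrist_force: [-0.2, -0.7, -0.3]
finger_gap: 0.002
finger_force: 0.0
```

```bash
python3 -c "
from h import *
p=np.array(arm.sense()['eef_pos']); a=np.radians(-19.1); d=p[:2]-[.5666,.1506]; print(p,d@[np.cos(a),np.sin(a)],d@[-np.sin(a),np.cos(a)])"
```

```text
[0.6214486  0.13022384 0.09961209] 0.05849657316849454 -0.0013069866702575973
```

Call:
send_rows([
  [[0.001,0.002,-0.04,0],[0.001,0.002,-0.08,0],[0.001,0.002,-0.11,0],[0.001,0.002,-0.129,0],[0.001,0.002,-0.129,0],[-0.004,0.004,-0.129,0],[-0.008,0.005,-0.129,0],[-0.011,0.006,-0.129,0],[-0.014,0.007,-0.129,0],[-0.014,0.007,-0.129,0]],
])

```text
clock: 28.25
eef_pos: [0.6165, 0.1335, 0.0382]
eef_rot: [-3.098, 0.521, -0.001]
wrist_force: [1.2, -0.2, -0.5]
finger_gap: 0.0
finger_force: 0.0
```

Call:
send_rows([
  [[-0.001,0,0,0],[-0.002,0.001,0,0],[-0.003,0.001,0,0],[-0.004,0.001,0,0],[-0.005,0.002,0,0],[-0.006,0.002,0,0],[-0.007,0.002,0,0],[-0.007,0.002,0,0],[-0.007,0.002,0,0],[-0.007,0.002,0,0]],
])

```text
clock: 29.25
eef_pos: [0.6132, 0.1344, 0.0379]
eef_rot: [3.098, -0.521, 0.0]
wrist_force: [1.8, -0.6, 0.5]
finger_gap: 0.002
finger_force: 0.2
```

```bash
python3 chk.py
```

```text
[0.61315216 0.13440669 0.03785323] 29.25
side 851.5
top plane [[342.0, 264.0, -38.0, -19.0], [333.0, 286.0, -47.0, 54.0], [303.0, 277.0, 22.0, 54.0], [308.0, 260.0, 35.0, -1.0], [316.0, 250.0, 33.0, -39.0]]
face [[-52.0, 102.0], [-34.0, 33.0], [38.0, 33.0], [25.0, 86.0], [7.0, 119.0]]
top 120.5
top plane [[277.0, 229.0, 34.0, -18.0], [276.0, 236.0, 16.0, -21.0], [259.0, 240.0, -7.0, 17.0], [261.0, 231.0, 16.0, 20.0]]
face [[53.0, -229.0], [32.0, -258.0], [-7.0, 46.0], [17.0, 60.0]]
```

Call:
send_rows([
  [[-0.001,0,0,0],[-0.002,0.001,0,0],[-0.003,0.001,0,0],[-0.004,0.001,0,0],[-0.005,0.002,0,0],[-0.006,0.002,0,0],[-0.007,0.002,0,0],[-0.007,0.002,0,0],[-0.007,0.002,0,0],[-0.007,0.002,0,0]],
])

```text
clock: 30.35
eef_pos: [0.6111, 0.1353, 0.0385]
eef_rot: [-3.097, 0.521, -0.006]
wrist_force: [4.7, -1.9, 1.2]
finger_gap: 0.0
finger_force: 2.6
```

```bash
python3 chk.py
```

```text
[0.61113096 0.1352946  0.03853676] 30.35
side 845.5
top plane [[316.0, 250.0, 33.0, -39.0], [342.0, 264.0, -38.0, -19.0], [333.0, 286.0, -47.0, 54.0], [303.0, 277.0, 22.0, 54.0], [308.0, 259.0, 37.0, -4.0]]
face [[7.0, 119.0], [-52.0, 102.0], [-34.0, 33.0], [38.0, 33.0], [25.0, 88.0]]
top 126.0
top plane [[276.0, 230.0, 30.0, -17.0], [277.0, 236.0, 16.0, -24.0], [275.0, 238.0, 10.0, -21.0], [258.0, 241.0, -11.0, 19.0], [260.0, 232.0, 13.0, 21.0]]
face [[48.0, -213.0], [35.0, -283.0], [25.0, -250.0], [-10.0, 56.0], [13.0, 71.0]]
```

Call:
send_rows([
  [[-0.001,0,0,0],[-0.002,0.001,0,0],[-0.003,0.001,0,0],[-0.004,0.001,0,0],[-0.005,0.002,0,0],[-0.006,0.002,0,0],[-0.007,0.002,0,0],[-0.007,0.002,0,0],[-0.007,0.002,0,0],[-0.007,0.002,0,0]],
])

```text
clock: 31.45
eef_pos: [0.6107, 0.1362, 0.0399]
eef_rot: [-3.096, 0.52, -0.016]
wrist_force: [8.6, -3.5, 2.7]
finger_gap: -0.002
finger_force: 5.0
```

```bash
python3 chk.py
```

```text
[0.61070225 0.13615101 0.03990544] 31.45
side 841.0
top plane [[316.0, 250.0, 33.0, -39.0], [342.0, 264.0, -38.0, -19.0], [333.0, 286.0, -47.0, 54.0], [303.0, 277.0, 22.0, 54.0], [308.0, 260.0, 35.0, -1.0]]
face [[7.0, 119.0], [-52.0, 102.0], [-34.0, 33.0], [38.0, 33.0], [25.0, 86.0]]
top 146.5
top plane [[276.0, 231.0, 28.0, -17.0], [275.0, 239.0, 7.0, -21.0], [257.0, 243.0, -16.0, 20.0], [260.0, 232.0, 13.0, 21.0]]
face [[46.0, -220.0], [22.0, -258.0], [-16.0, 62.0], [13.0, 71.0]]
```

Run:
```python
from h import *
c=cam("side"); hsv=cv2.cvtColor(c["img"],cv2.COLOR_RGB2HSV).astype(int)
for y in range(244,298):
    s=""
    for x in range(286,352):
        h,S,V=hsv[y,x]
        s+= ("Y" if V>140 else "y") if 20<=h<=32 and S>190 else ("O" if V>140 else "o") if 4<=h<20 and S>190 else "b" if 95<h<130 and S>110 else "W" if S<60 and V>150 else "#" if V<60 else "."
    print(y,s)
```

```text
244 ...........##################.....................................
245 ..........###############bb#......................................
246 ..........##################......................................
247 .........################.........................................
248 .........################.........................................
249 .###.....##..##########b#.........................................
250 .###.....##...###########.........................................
251 .###.....##############b#....OOO..................................
252 .#b###.################b#....OOOOO................................
253 ..######################.....OOOOOOO..............................
254 ...####################.....oooOOOOOOO............................
255 ....###################.....oooooOOOOOO...........................
256 .....##################....ooooooooOOOOOO.........................
257 ......##bbbb###########..YYYYooooooooOOOOOO.......................
258 ........###############.YYYYYYYYoooooooOOOOOO.....................
259 ............########.#.YYYYYYYY
[... 2033 characters left out ...]
....#......bbbbbbbbbbbbbbbbbbbbbbbbbbbbbbb.WWWbbbbb#.........
289 ...................bbbbbbbbbbbbbbbbbbbbbbbbbbbbbbbbbbbbb..........
290 ......................bbbbbbbbbbbbbbbbbbbbbbbbbbbbbbbbb##...#.#...
291 ........................bbbbb...bbbbbbbbbbbbbbbbbbbbbbb.#.....##..
292 ........................bbbb.....bbbbbbbbbbbbbbbbbbbbb.......###..
293 ........................bbbb.....bbbbbbbbbbbbbbbbbbbb#.......##...
294 ........................bbbb....bbbbbbbbbbbbbbbbbbbbb#.......##...
295 .........................bbbb...bbbbbbbbbbbbbbbbbbbb###......#....
296 .............................bbbbbbbb....bbbbbbbbbb....##...#.....
297 ................................bbbb.........bbbbbb......####.....
```

Run:
```python
from h import *
c=cam("side")
a=np.radians(-19.1); n=np.array([-np.sin(a),np.cos(a),0]); x=np.array([np.cos(a),np.sin(a),0]); C=np.array([.5666,.1506,0])
for nm,pts,y in(("pad3",[(308,261.5),(336,275),(303.5,277)],20.5),("pad2",[(322,264),(336,271)],10),("pad1",[(311,257),(338,268)],0),("pad0",[(314,254),(335,264)],-10),("pad0far",[(315,250.5),(342,264)],-20.5)):
    W=onface(c,pts,C+n*y/1000,n); L=np.c_[(W-C)@x*1000,W[:,2]*1000]; d=L[0]-L[1]; print(nm,L.round(1).tolist(),np.degrees(np.arctan2(d[1],d[0])).round(1))
Q=[[x*40*0.001*s+n*yy/1000+C+np.array([0,0,z]) for s,yy,z in((1.1125,26.5,.030),(-1.1125,26.5,.030),(-1.1125,-26.5,.030))]]
print(proj(c,np.array(Q)).round(1).tolist())
```

```text
pad3 [[25.5, 81.4], [-39.6, 66.7], [36.5, 33.0]] 12.7
pad2 [[-2.6, 76.1], [-35.2, 68.0]] 14.0
pad1 [[27.7, 77.5], [-35.7, 68.7]] 7.9
pad0 [[25.1, 79.3], [-24.6, 68.2]] 12.6
pad0far [[27.4, 80.5], [-36.8, 64.3]] 14.1
[[299.0, 278.7], [336.6, 290.1], [345.7, 275.1]]
```

Call:
send_rows([
  [[0.004,-0.001,0,0],[0.008,-0.003,0,0],[0.012,-0.004,0,0],[0.018,-0.006,0,0],[0.024,-0.008,0,0],[0.024,-0.008,0.03,0],[0.024,-0.008,0.07,0],[0.024,-0.008,0.1,0],[0.024,-0.008,0.1,0],[0.024,-0.008,0.1,0]],
])

```text
clock: 32.65
eef_pos: [0.6175, 0.1324, 0.0873]
eef_rot: [3.098, -0.521, -0.002]
wrist_force: [-1.0, -0.1, -0.7]
finger_gap: -0.003
finger_force: 0.0
```

```bash
cat > ascii.py <<'E'
from h import *
import sys
nm,x0,x1,y0,y1=sys.argv[1],*map(int,sys.argv[2:6])
c=cam(nm); hsv=cv2.cvtColor(c["img"],cv2.COLOR_RGB2HSV).astype(int); print(arm.sense()["eef_pos"],arm.sense()["clock"])
for y in range(y0,y1):
    s=""
    for x in range(x0,x1):
        h,S,V=hsv[y,x]
        s+= ("Y" if V>140 else "y") if 20<=h<=32 and S>190 else ("O" if V>140 else "o") if 4<=h<20 and S>190 else "b" if 95<h<130 and S>110 else "W" if S<60 and V>150 else "#" if V<60 else "."
    print(y,s)
E
python3 ascii.py side 296 350 248 292
```

```text
[0.61716912 0.1322855  0.08679238] 32.7
248 ######..##............................................
249 #######...............................................
250 .###b##...............................................
251 ....##.............OOO................................
252 ...................OOOOO..............................
253 ...................OOOOOOO............................
254 ..................oooOOOOOOO..........................
255 ..................oooooOOOOOOO........................
256 .................ooooooooOOOOOOO......................
257 .................ooooooooooOOOOOO.....................
258 ..............YYYYoooooooooooOOOOOO...................
259 .............YYYYYYYYooooooooooOOOOOO.................
260 ............YYYYYYYYYYYYOooooooooOOOOOO...............
261 ...........OYYYYYYYYYYYYYYYYooooooOOOOOOO.............
262 ...........OyyYYYYYYYYYYYYYYYYYOooooOOOOOOO...........
263 ..........OoyyyyYYYYYYYYYYYYYYYYYYYoooOOOOOOO.........
264 ...........yyyyyyyYYYYYYYYYYYYYYYYYYYYooOOOOOOO.......
265 ...........yyyyyyyyyYYYYYYYYYYYYYYYYYYYYYoOOOOO......
[... 835 characters left out ...]
bbbbbbbbb....YyyyyyyyyyyyyyyyyyyyyyooyO.WWWW.......
281 ...bbbbbbbbbbbb....yyyyyyyyyyyyyyyyyyyooy.WWWWW.......
282 ...bbbbbbbbbbbbbbb....yyyyyyyyyyyyyyyyoo.WWWWW..b.....
283 ...bbbbbbbbbbbbbbbbbb.....yyyyyyyyyyyoo..WWWW..bb.....
284 ###bbbbbbbbbbbbbbbbbbbbbb....yyyyyyyyoo.WWWW..bbb.....
285 ###bbbbbbbbbbbbbbbbbbbbbbbbb....yyyyoo.WWWW...bb......
286 #...bbbbbbbbbbbbbbbbbbbbbbbbbbb.....o..WWW.bbbbb......
287 #...bbbbbbbbbbbbbbbbbbbbbbbbbbbbbb....WWWWbbbbb.......
288 ......bbbbbbbbbbbbbbbbbbbbbbbbbbbbbbb.WWWbbbbb#.......
289 .........bbbbbbbbbbbbbbbbbbbbbbbbbbbbbbbbbbbbb#.##....
290 ............bbbbbbbbbbbbbbbbbbbbbbbbbbbbbbbbb##......#
291 ..............bbbbb...bbbbbbbbbbbbbbbbbbbbbbb....##.##
```

```bash
python3 - <<'E'
from h import *
c=cam("side")
a=np.radians(-19.1); n=np.array([-np.sin(a),np.cos(a),0]); x=np.array([np.cos(a),np.sin(a),0]); C=np.array([.5666,.1506,0])
for y in (20.5,10,0,-10,-20.5):
    print(y,proj(c,[C+x*X/1000+n*y/1000+[0,0,.066] for X in(38,-30)]).round(1).tolist())
for nm,pts,y in(("pad3",[(306.5,263),(337,275.5)],20.5),("pad2",[(326,266),(337,271)],10),("pad1",[(310,258),(338,268)],0),("pad0",[(313.5,255),(338,265)],-10),("pad0far",[(315,250.5),(342.5,263.5)],-20.5)):
    W=onface(c,pts,C+n*y/1000,n); L=np.c_[(W-C)@x*1000,W[:,2]*1000]; d=L[0]-L[1]; print(nm,L.round(1).tolist(),np.degrees(np.arctan2(d[1],d[0])).round(1))
E
python3 ascii.py top 248 286 218 262
```

```text
20.5 [[302.7, 265.4], [331.8, 274.0]]
10 [[304.8, 262.5], [333.7, 271.0]]
0 [[306.7, 259.8], [335.5, 268.2]]
-10 [[308.6, 257.1], [337.3, 265.5]]
-20.5 [[310.6, 254.3], [339.1, 262.6]]
pad3 [[29.0, 76.0], [-41.9, 66.2]] 7.9
pad2 [[-12.0, 73.8], [-37.5, 68.8]] 11.0
pad1 [[30.1, 73.9], [-35.7, 68.7]] 4.5
pad0 [[26.3, 76.1], [-31.6, 67.9]] 8.1
pad0far [[27.4, 80.5], [-37.9, 66.2]] 12.4
[0.6171649  0.13226319 0.08652499] 32.8
218 ######..........########..##....#.....
219 ............#.#########..###....#.....
220 .....################..#####....#.....
221 .......############...######....#.....
222 ........#.######....#########....#....
223 .......###..#....############....#....
224 ........#####################....#....
225 .........#################.b.....#....
226 ...........###########.yy...b....#....
227 .............yyyy##.oooyYY.......#....
228 .............YyyyyoooOyYYYyo......#...
229 .............YYYyyoOOOYYYYyoo.....#...
230 .............YYYyyOOOOYYYyooo.....#...
231 ............yYYYyoOOOYYYYOOoo.....#...
232 ..........b.YYYYyoOOOYYYYOOOo.....#...
233 .........bb.YYYyyOOOOYYYO
[... 517 characters left out ...]
............
246 .....................................#
247 .....................................#
248 .....................................#
249 ......................................
250 ......................................
251 ......................................
252 ......................................
253 ......................................
254 ......................................
255 ..........################............
256 ......########################........
257 ...##############################.....
258 ################.............######...
259 ########.#......................###...
260 #####.............................#...
261 ##....................................
```

Call:
send_rows([
  [[0,0,0.04,0],[-0.02,0.007,0.04,0],[-0.05,0.018,0.04,0],[-0.064,0.023,0.04,0],[-0.064,0.023,0.02,0],[-0.064,0.023,0.004,0],[-0.064,0.023,-0.004,0],[-0.064,0.023,-0.01,0],[-0.064,0.023,-0.014,0],[-0.064,0.023,-0.018,0]],
])

```text
clock: 33.8
eef_pos: [0.5864, 0.1438, 0.0786]
eef_rot: [-3.098, 0.521, -0.0]
wrist_force: [-0.1, 0.2, 0.8]
finger_gap: -0.002
finger_force: 0.0
```

Call:
send_rows([
  [[0,0,-0.001,0],[0,0,-0.002,0],[0,0,-0.003,0],[0,0,-0.004,0],[0,0,-0.005,0],[0,0,-0.006,0],[0,0,-0.007,0],[0,0,-0.008,0],[0,0,-0.008,0],[0,0,-0.008,0]],
])

```text
clock: 34.8
eef_pos: [0.5869, 0.1443, 0.0764]
eef_rot: [-3.097, 0.521, -0.004]
wrist_force: [-1.4, -0.1, 8.3]
finger_gap: -0.001
finger_force: 4.2
```

Call:
send_rows([
  [[0,0,-0.001,0],[0,0,-0.002,0],[0,0,-0.003,0],[0,0,-0.004,0],[0,0,-0.005,0],[0,0,-0.005,0],[0,0,-0.005,0],[0,0,-0.005,0],[0,0,-0.005,0],[0,0,-0.005,0]],
])

```text
clock: 35.8
eef_pos: [0.5875, 0.1449, 0.0758]
eef_rot: [-3.095, 0.521, -0.007]
wrist_force: [-3.9, 1.0, 18.7]
finger_gap: 0.003
finger_force: 8.6
```

```bash
python3 ascii.py side 296 350 248 288
```

```text
[0.58751878 0.14483261 0.07577771] 35.85
248 ........###############...............................
249 ............###########...............................
250 .............#######..#...............................
251 .............#######..#...............................
252 .............#######..#...............................
253 .............#######..#...............................
254 .............#######..#.OO............................
255 .............#b#####..#.OOOO..........................
256 .............#b#####..#.OOOOOO........................
257 .............#bb####..#.oOOOOOOO......................
258 ..............###b##..#.oooOOOOOOO....................
259 .............YYy.###...ooooooOOOOOOO..................
260 ............YYYYYy....YOoooooooOOOOOOO................
261 ...........OYYYYYYY..YYYYYYooooooOOOOOOO..............
262 ..........OOyYYYYYYYYYYYYYYYYYoooooOOOOOOO............
263 ..........OOyyyYYYYYYYYYYYYYYYYYYOoooOOOOOOO..........
264 ..........oyyyyyyYYYYYYYYYYYYYYYYYYYYooOOOOOOO........
265 ..........oyyyyyyyyYYYYYYYYYYYYYYYYYYYYYOOOOOO......
[... 600 characters left out ...]
....yyyyyyyyyyyyyyyyyyyyyyyyyyyyyyyyyy.#bbbbbb.....
277 ....b..yYyyyyyyyyyyyyyyyyyyyyyyyyyyyyyyyy.b....bb.....
278 ...bbb...yyyyyyyyyyyyyyyyyyyyyyyyyyyyyyyy#b.WWW.b.....
279 ...bbbbb.....yyyyyyyyyyyyyyyyyyyyyyyyyyoy..WWWW.......
280 ...bbbbbbbbb....yyyyyyyyyyyyyyyyyyyyyyooy.WWWWW.......
281 ...bbbbbbbbbbbb....yyyyyyyyyyyyyyyyyyyooo.WWWW..b.....
282 ...bbbbbbbbbbbbbbb.....yyyyyyyyyyyyyyooo..WWWW.bb.....
283 ...bbbbbbbbbbbbbbbbbb.....yyyyyyyyyyyoo..WWWW..bb.....
284 ###bbbbbbbbbbbbbbbbbbbbbb....yyyyyyyyoo.WWWWbbbbb.....
285 .##bbbbbbbbbbbbbbbbbbbbbbbbb....yyyyoo.WWWW.bbbb......
286 #...bbbbbbbbbbbbbbbbbbbbbbbbbbb....yo..WWW.bbbbb......
287 #...bbbbbbbbbbbbbbbbbbbbbbbbbbbbbb....WWWWbbbbb.......
```

The side map suggests only pad0 still has its heel on the +x rim (x ≈ 40), and it sits about 5 mm further +x than pad3. I'll push pad0's heel on its own.

Call:
send_rows([
  [[0,0,0.03,0],[0,0,0.06,0],[0.03,-0.03,0.06,0],[0.058,-0.055,0.06,0],[0.058,-0.055,0.06,0],[0.058,-0.055,0,0],[0.058,-0.055,-0.05,0],[0.058,-0.055,-0.072,0],[0.058,-0.055,-0.072,0],[0.058,-0.055,-0.072,0]],
])

```text
clock: 36.85
eef_pos: [0.6156, 0.1164, 0.0366]
eef_rot: [-3.098, 0.521, -0.001]
wrist_force: [-0.2, -0.0, 0.4]
finger_gap: -0.002
finger_force: 0.0
```

```bash
python3 -c "
from h import *
p=np.array(arm.sense()['eef_pos']); a=np.radians(-19.1); d=p[:2]-[.5666,.1506]; print(p,d@[np.cos(a),np.sin(a)],d@[-np.sin(a),np.cos(a)])"; python3 ascii.py side 298 346 248 290
```

```text
[0.61557739 0.11635413 0.03658629] 0.05748699317824282 -0.016334323945741348
[0.61595629 0.11643401 0.03723603] 36.9
248 ###########.....................................
249 ##########......................................
250 #########.......................................
251 #########........OOO............................
252 #########........OOOOO..........................
253 ##########.......OOOOOOO........................
254 #######.##......oooOOOOOOO......................
255 ######..##......oooooOOOOOOO....................
256 ######..##.....ooooooooOOOOOO...................
257 ######..##.....ooooooooooOOOOOO.................
258 ######..##..YYYYoooooooooooOOOOOO...............
259 ######..#..YYYYYYYYooooooooooOOOOOO.............
260 ######..#oYYYYYYYYYYYYOooooooooOOOOOO...........
261 ####b#...OYYYYYYYYYYYYYYYYooooooOOOOOOO.........
262 #b####..OOyyYYYYYYYYYYYYYYYYYOooooOOOOOOO.......
263 ####b#..OOyyyyYYYYYYYYYYYYYYYYYYYoooOOOOOOO.....
264 ...###..oyyyyyyyYYYYYYYYYYYYYYYYYYYYooOOOOOOO...
265 .........yyyyyyyyyYYYYYYYYYYYYYYYYYYYYYOOOOOO...
266 ........YyyyyyyyyyyyYYYYY
[... 542 characters left out ...]
yyo#bbbbbb.
277 ..b..yYYYyyyyyyyyyyyyyyyyyyyyyyyyyyyyyy.b....bb.
278 .bbb...yYYyyyyyyyyyyyyyyyyyyyyyyyyyyyyy.b.WWW...
279 .bbbbb.....YYyyyyyyyyyyyyyyyyyyyyyyyyyy..WWWWW..
280 .bbbbbbbbb....YyyyyyyyyyyyyyyyyyyyyyooyO.WWW....
281 .bbbbbbbbbbbb....yyyyyyyyyyyyyyyyyyyooy.WWWWW...
282 .bbbbbbbbbbbbbbb.....yyyyyyyyyyyyyyyoo.WWWW...b.
283 .bbbbbbbbbbbbbbbbbb.....yyyyyyyyyyyoo.WWWWW..bb.
284 #bbbbbbbbbbbbbbbbbbbbbb....yyyyyyyyoo.WWWW..bbb.
285 #bbbbbbbbbbbbbbbbbbbbbbbbb....yyyyoo.WWWW...bb..
286 ..bbbbbbbbbbbbbbbbbbbbbbbbbbb.....oo.WWW.bbbbb..
287 ..bbbbbbbbbbbbbbbbbbbbbbbbbbbbbb....WWWWbbbbb...
288 ....bbbbbbbbbbbbbbbbbbbbbbbbbbbbbbb.WWWbbbbb#...
289 .......bbbbbbbbbbbbbbbbbbbbbbbbbbbbbbbbbbbbb#...
```

Call:
send_rows([
  [[-0.004,0.001,0,0],[-0.008,0.003,0,0],[-0.012,0.004,0,0],[-0.014,0.005,0,0],[-0.015,0.005,0,0],[-0.016,0.005,0,0],[-0.017,0.006,0,0],[-0.018,0.006,0,0],[-0.019,0.006,0,0],[-0.02,0.007,0,0]],
])

```text
clock: 37.9
eef_pos: [0.6069, 0.1196, 0.0371]
eef_rot: [-3.098, 0.521, -0.007]
wrist_force: [5.3, -0.9, 2.3]
finger_gap: -0.002
finger_force: 3.0
```

Call:
send_rows([
  [[-0.001,0,0,0],[-0.002,0.001,0,0],[-0.003,0.001,0,0],[-0.004,0.001,0,0],[-0.005,0.002,0,0],[-0.006,0.002,0,0],[-0.007,0.002,0,0],[-0.007,0.002,0,0],[-0.007,0.002,0,0],[-0.007,0.002,0,0]],
])

```text
clock: 38.9
eef_pos: [0.6064, 0.1205, 0.0384]
eef_rot: [-3.096, 0.52, -0.017]
wrist_force: [8.3, -4.1, 2.9]
finger_gap: -0.002
finger_force: 5.0
```

```bash
python3 ascii.py side 298 346 250 278
```

```text
[0.60644137 0.12052985 0.0384346 ] 38.95
250 #############...................................
251 #############...................................
252 #############...................................
253 #b##########b#..................................
254 #############...................................
255 ...########..oOO................................
256 ...#######...OOOOOO.............................
257 ....######...OOOOOOOOOO.........................
258 ....######..YYYYOOOOOOOOO.......................
259 ....####b#.YYYYYYYYOOOOOOOOOO...................
260 ....#####oYYYYYYYYYYYYOOOOOOOOOO................
261 ....##b#oOYYYYYYYYYYYYYYYOOOOOOOOOO.............
262 ....#b#oOOyyYYYYYYYYYYYYYYYYYOOOOOOOOO..........
263 ....#b#oOOyyyyYYYYYYYYYYYYYYYYYYOOOOOOOOO.......
264 .....##.oyyyyyyyYYYYYYYYYYYYYYYYYYYOOOOOOO......
265 ........oyyyyyyyyyYYYYYYYYYYYYYYYYYYYYOOOO......
266 ........yyyyyyyyyyyyYYYYYYYYOOYYYYYYYYYYOo......
267 ........yyyyyyyyyyyyyyYYYYYYYOOOOOYYYYYYyo......
268 ........yyyyyyyyyyyyyyyYYYYYYYYOOOOOOYYYoo......
269 ........yyyyyyyyyyyyyyyyyYYYYYYYYOOOOOyyoo......
270 .......yyyyyyyyyyyyyyyyyyyyYYYYYYYYOOoyyo.......
271 .......yyyyyyyyyyyyyyyyyyyyyyYYYYYYYYYyyo.......
272 .......yyyyyyyyyyyyyyyyyyyyyyyyYYYYYYYYYo.......
273 ......yyyyyyyyyyyyyyyyyyyyyyyyyyyYYYYYYYo.......
274 ......yyyyyyyyyyyyyyyyyyyyyyyyyyyyyYYYYyo.......
275 ......yyyyyyyyyyyyyyyyyyyyyyyyyyyyyyyYYyo.bbb...
276 .....yYyyyyyyyyyyyyyyyyyyyyyyyyyyyyyyyyoo#bbbbb.
277 ..b..yYYyyyyyyyyyyyyyyyyyyyyyyyyyyyyyyyoo....bb.
```

Pad0 has dropped to about home, with its top at (312,255). Pads 1 and 2 look close to home, and pad3 is still tilted about 8°. Next I go above pad3's heel to press it lightly.

Call:
send_rows([
  [[0.01,-0.003,0,0],[0.02,-0.006,0,0],[0.02,-0.006,0.06,0],[0.02,-0.006,0.12,0],[0,0.03,0.14,0],[-0.02,0.07,0.14,0],[-0.024,0.079,0.14,0],[-0.024,0.079,0.12,0],[-0.024,0.079,0.1,0],[-0.024,0.079,0.09,0]],
])

```text
clock: 39.95
eef_pos: [0.5907, 0.1602, 0.0822]
eef_rot: [-3.097, 0.522, -0.002]
wrist_force: [-6.3, 3.2, 30.3]
finger_gap: 0.001
finger_force: 15.6
```

```bash
python3 -c "
from h import *
p=np.array(arm.sense()['eef_pos']); a=np.radians(-19.1); d=p[:2]-[.5666,.1506]; print(p,d@[np.cos(a),np.sin(a)],d@[-np.sin(a),np.cos(a)])"; python3 ascii.py side 298 346 250 278
```

```text
[0.5907037  0.16023446 0.0822039 ] 0.01962419493659651 0.01699123331701697
[0.59071759 0.16049441 0.08264814] 40.0
250 ...################.............................
251 .......############.............................
252 ........########..#.............................
253 .........#######..#.............................
254 .........#######..#.............................
255 .........#######..#.............................
256 .........#######..#.............................
257 .........#######..#.............................
258 .........#######..#.OOO.........................
259 .........#b#####..#.OOOOOOO.....................
260 .........#b#####...YYOOOOOOOOO..................
261 ..........######...YYYYYOOOOOOOOOO..............
262 ........OO...##...YYYYYYYYYYOOOOOOOOO...........
263 ........OOyy......YYYYYYYYYYYYYOOOOOOOOOO.......
264 ........oyyyyyy.YYYYYYYYYYYYYYYYYYYOOOOOO.......
265 ........oyyyyyyyYYYYYYYYYYYYYYYYYYYYYYOOo.......
266 ........yyyyyyyyyyYYYYYYYYOOOOYYYYYYYYYYo.......
267 ........yyyyyyyyyyyyYYYYYYYYOOOOOOYYYYYyo.......
268 ........yyyyyyyyyyyyyyYYYYYYYYOOOOOOOYYoo.......
269 ........yyyyyyyyyyyyyyyyYYYYYYYYOOOOOOyoo.......
270 .......yyyyyyyyyyyyyyyyyyyYYYYYYYYOOOoyoo.......
271 .......yyyyyyyyyyyyyyyyyyyyyYYYYYYYYOoyoo.......
272 ......yyyyyyyyyyyyyyyyyyyyyyyyYYYYYYYYYyo.......
273 ......yyyyyyyyyyyyyyyyyyyyyyyyyyYYYYYYYyo.......
274 ......yyyyyyyyyyyyyyyyyyyyyyyyyyyyYYYYYo........
275 .....yyyyyyyyyyyyyyyyyyyyyyyyyyyyyyyYYyo.bbbb...
276 .....yyyyyyyyyyyyyyyyyyyyyyyyyyyyyyyyyyoo#bbbbb.
277 ..b..YYYyyyyyyyyyyyyyyyyyyyyyyyyyyyyyyyoo....bb.
```

Call:
send_rows([
  [[0,0,0.02,0],[0,0,0.06,0],[0,-0.05,0.1,0],[0,-0.13,0.12,0],[0,-0.21,0.12,0],[0,-0.29,0.12,0],[0,-0.37,0.12,0],[0,-0.45,0.12,0],[0,-0.48,0.12,0],[0,-0.48,0.12,0]],
])

```text
clock: 41.0
eef_pos: [0.5891, -0.0819, 0.1403]
eef_rot: [3.097, -0.527, -0.003]
wrist_force: [-0.0, -0.2, -0.3]
finger_gap: -0.001
finger_force: 0.0
```

```bash
python3 ascii.py top 244 292 218 264;  python3 ascii.py side 298 346 252 290
```

```text
[ 0.58920632 -0.08020757  0.14046436] 41.05
218 ................................................
219 ................................................
220 ................................................
221 ................................................
222 ....................b...........................
223 ................................................
224 ......................y.....b...................
225 ....................yyyYO......b................
226 ...................yyyyOOOO......b..............
227 ..................YYyyoOOOoYYY.....bb...........
228 .................YYYYyoOOOyYYYyOO...bbb.........
229 .................YYYyyOOOOYYYYyOOOo..bb.........
230 .................YYYyoOOOOYYYYOOOOo..b..........
231 .................YYYyoOOOyYYYyOOOOo.bb..........
232 ................YYYYyOOOOYYYYyOOOo..bb..........
233 ..............b.YYYyoOOOOYYYYOOOOo..b...........
234 ................YYYyoOOOyYYYyOOOOo.bb...........
235 ................YYYyOOOOYYYYyOOOo..bb...........
236 ...............YYYyyOOOOYYYYOOOOo..b............
237 ...............YYYyoOOOyYYYyOOOOo.bb.........
[... 2738 characters left out ...]
yyoo#bbbbb.
277 ..b..yYYyyyyyyyyyyyyyyyyyyyyyyyyyyyyyyyoo....bb.
278 .bbb....yyyyyyyyyyyyyyyyyyyyyyyyyyyyyyyo..WWW...
279 .bbbbb.....yyyyyyyyyyyyyyyyyyyyyyyyyyyyo.WWWWW..
280 .bbbbbbbbb....yyyyyyyyyyyyyyyyyyyyyyooy.WWWWWW..
281 #bbbbbbbbbbbb....yyyyyyyyyyyyyyyyyyyooy.WWWWW.b.
282 .bbbbbbbbbbbbbbb....yyyyyyyyyyyyyyyyoo.WWWWW..b.
283 #bbbbbbbbbbbbbbbbbb.....yyyyyyyyyyyoo..WWWWW.bb.
284 #bbbbbbbbbbbbbbbbbbbbbb....yyyyyyyyoo.WWWWW..bb.
285 #bbbbbbbbbbbbbbbbbbbbbbbbb....yyyyoo.WWWWWW.bb..
286 ..bbbbbbbbbbbbbbbbbbbbbbbbbbb.....o..WWWWW.bbb..
287 ..bbbbbbbbbbbbbbbbbbbbbbbbbbbbbb....WWWWW..bb...
288 ....bbbbbbbbbbbbbbbbbbbbbbbbbbbbbbb..WWWW.bb##..
289 .......bbbbbbbbbbbbbbbbbbbbbbbbbbbbbbbb..bbb####
```

Run:
```python
from h import *
c=cam("top")
a=np.radians(-19.1); n=np.array([-np.sin(a),np.cos(a),0]); x=np.array([np.cos(a),np.sin(a),0]); C=np.array([.5666,.1506,0])
def L(p,z): W=toplane(c,[p],z)[0]; return ((W-C)@x*1000).round(1),((W-C)@n*1000).round(1)
print("pad3 +y",L((257.5,240),.070),L((256,248),.066)); print("pad3/2",L((261.8,240),.066)); print("pad0 -y",L((274.6,240),.066),L((272,248),.066))
print("-y rim in/out",L((276.5,240),.030),L((278.6,240),.030),L((273.6,248),.03),L((275.7,248),.03))
print("heels pad2,1,0",L((268.5,224.6),.066),L((272.5,226.6),.066),L((276.5,227.7),.066),"toes body",L((263,250.2),.066),L((265.5,251.3),.066),L((269.5,252.3),.066))
print("pad3 heel",L((263,227),.076),"toe",L((257.5,250.8),.066))
s=cam("side")
W=onface(s,[(305.5,262),(308,262.5),(337,275.5)],C+n*.0205,n); print(np.c_[(W-C)@x,W[:,2]]*1000)
```

```text
pad3 +y (np.float64(-8.6), np.float64(20.3)) (np.float64(-29.3), np.float64(18.3))
pad3/2 (np.float64(-5.2), np.float64(10.4))
pad0 -y (np.float64(4.7), np.float64(-21.2)) (np.float64(-16.9), np.float64(-21.1))
-y rim in/out (np.float64(7.8), np.float64(-21.3)) (np.float64(9.5), np.float64(-26.6)) (np.float64(-14.7), np.float64(-20.5)) (np.float64(-13.1), np.float64(-25.8))
heels pad2,1,0 (np.float64(37.9), np.float64(6.2)) (np.float64(36.1), np.float64(-5.3)) (np.float64(36.5), np.float64(-16.0)) toes body (np.float64(-29.3), np.float64(-0.7)) (np.float64(-30.0), np.float64(-7.8)) (np.float64(-29.4), np.float64(-18.4))
pad3 heel (np.float64(27.1), np.float64(16.2)) toe (np.float64(-35.0), np.float64(12.3))
[[ 31.38299735  77.97675847]
 [ 25.49452201  78.63755426]
 [-41.9113705   66.17682293]]
```

Pads 0 to 2 are home, with heels near x = 36–38 and body ends near -29.5. Pad3's heel is still on the +x rim, so I'll give it the same single push at local y = +16.

Call:
send_rows([
  [[0.01,0.05,0,0],[0.03,0.12,0,0],[0.04,0.2,0,0],[0.06,0.28,0,0],[0.07,0.36,0,0],[0.075,0.43,0,0],[0.075,0.453,-0.02,0],[0.075,0.453,-0.06,0],[0.075,0.453,-0.1,0],[0.075,0.453,-0.13,0]],
])

```text
clock: 42.2
eef_pos: [0.6256, 0.1474, 0.0744]
eef_rot: [3.097, -0.518, -0.004]
wrist_force: [-0.4, -0.2, 0.4]
finger_gap: -0.002
finger_force: 0.0
```

```bash
python3 -c "
from h import *
p=np.array(arm.sense()['eef_pos']); a=np.radians(-19.1); d=p[:2]-[.5666,.1506]; print(p,d@[np.cos(a),np.sin(a)],d@[-np.sin(a),np.cos(a)])"
```

```text
[0.62563249 0.14741704 0.07442798] 0.05682420600502651 0.01630874741594659
```

Call:
send_rows([
  [[0,0,-0.03,0],[0,0,-0.06,0],[0,0,-0.075,0],[0,0,-0.075,0],[-0.005,0.002,-0.075,0],[-0.01,0.003,-0.075,0],[-0.014,0.005,-0.075,0],[-0.016,0.005,-0.075,0],[-0.018,0.006,-0.075,0],[-0.02,0.007,-0.075,0]],
])

```text
clock: 43.2
eef_pos: [0.618, 0.1504, 0.0394]
eef_rot: [-3.098, 0.521, -0.004]
wrist_force: [2.6, -0.4, 1.0]
finger_gap: 0.005
finger_force: 1.4
```

Call:
send_rows([
  [[-0.001,0,0,0],[-0.002,0.001,0,0],[-0.003,0.001,0,0],[-0.004,0.001,0,0],[-0.005,0.002,0,0],[-0.006,0.002,0,0],[-0.007,0.002,0,0],[-0.007,0.002,0,0],[-0.007,0.002,0,0],[-0.007,0.002,0,0]],
])

```text
clock: 44.2
eef_pos: [0.6173, 0.1513, 0.0406]
eef_rot: [-3.096, 0.52, -0.013]
wrist_force: [7.1, -2.7, 3.7]
finger_gap: 0.002
finger_force: 4.0
```

```bash
python3 ascii.py side 298 346 254 278
```

```text
[0.61733443 0.15132693 0.04058392] 44.25
254 #########.......................................
255 #########.......................................
256 #########....OOOO...............................
257 #########...OOOOOOOO............................
258 #######.....YYOOOOOOOOOO........................
259 ######.....YYYYYYYOOOOOOOOO.....................
260 #######...YYYYYYYYYYYOOOOOOOOOO.................
261 #######..OOYYYYYYYYYYYYYYOOOOOOOOO..............
262 #######..OOYYYYYYYYYYYYYYYYOOOOOOOOOO...........
263 #####.#.OOOyyYYYYYYYYYYYYYYYYYYYOOOOOOOOO.......
264 ####..#.ooyyyyyYYYYYYYYYYYYYYYYYYYOOOOOOO.......
265 ####..#.oyyyyyyyyYYYYYYYYYYYYYYYYYYYYYOOO.......
266 ####..#.oyyyyyyyyyyYYYYYYYYOOOYYYYYYYYYYo.......
267 ####..#.oyyyyyyyyyyyyYYYYYYYYOOOOOYYYYYYo.......
268 ####..#.yyyyyyyyyyyyyyyYYYYYYYYOOOOOOYYyo.......
269 ####..#.yyyyyyyyyyyyyyyyyYYYYYYYYOOOOOooo.......
270 ####..#yyyyyyyyyyyyyyyyyyyyYYYYYYYYOOOooo.......
271 b###...yyyyyyyyyyyyyyyyyyyyyyYYYYYYYYOyoo.......
272 ####...yyyyyyyyyyyyyyyyyyyyyyyyYYYYYYYYYo.......
273 .###...yyyyyyyyyyyyyyyyyyyyyyyyyyYYYYYYYo.......
274 .......yyyyyyyyyyyyyyyyyyyyyyyyyyyyYYYYYo.......
275 ....b.yyyyyyyyyyyyyyyyyyyyyyyyyyyyyyyYYy.bbbb...
276 ...bb.yyyyyyyyyyyyyyyyyyyyyyyyyyyyyyyyyoo#bbbbb.
277 ..bbb.yyyyyyyyyyyyyyyyyyyyyyyyyyyyyyyyyoo....bb.
```

Call:
send_rows([
  [[-0.001,0,-0.002,0],[-0.002,0.001,-0.004,0],[-0.003,0.001,-0.006,0],[-0.004,0.001,-0.007,0],[-0.005,0.002,-0.007,0],[-0.006,0.002,-0.007,0],[-0.007,0.002,-0.007,0],[-0.008,0.003,-0.007,0],[-0.009,0.003,-0.007,0],[-0.01,0.003,-0.007,0]],
])

```text
clock: 45.25
eef_pos: [0.6176, 0.1524, 0.0396]
eef_rot: [-3.094, 0.518, -0.032]
wrist_force: [14.7, -6.1, 8.5]
finger_gap: -0.002
finger_force: 8.4
```

```bash
python3 ascii.py side 298 346 255 277
```

```text
[0.61765538 0.15238661 0.03972279] 45.3
255 #########.......................................
256 #######b#....OOOO...............................
257 ######bb#...OOOOOOOO............................
258 ########....YYOOOOOOOOOO........................
259 #######....YYYYYYYOOOOOOOOO.....................
260 ######.....YYYYYYYYYYOOOOOOOOOO.................
261 #######...YYYYYYYYYYYYYYYOOOOOOOOO..............
262 #######..OYYYYYYYYYYYYYYYYYOOOOOOOOOO...........
263 #######.OOOYYYYYYYYYYYYYYYYYYYYOOOOOOOOOO.......
264 ####..#.ooyyyYYYYYYYYYYYYYYYYYYYYYYOOOOOO.......
265 ####..#.ooyyyyyYYYYYYYYYYOYYYYYYYYYYYYOOO.......
266 ####..#.oyyyyyyyyYYYYYYYYYOOOOYYYYYYYYYYo.......
267 ####..#.oyyyyyyyyyyYYYYYYYYOOOOOOYYYYYYYo.......
268 ####..#.yyyyyyyyyyyyyYYYYYYYYOOOOOOOYYYyo.......
269 ####..#.yyyyyyyyyyyyyyyYYYYYYYYYOOOOOOooo.......
270 ####..#.yyyyyyyyyyyyyyyyyYYYYYYYYYOOOOooo.......
271 ####...yyyyyyyyyyyyyyyyyyyyYYYYYYYYOOoooo.......
272 ####...yyyyyyyyyyyyyyyyyyyyyyYYYYYYYYYYoo.......
273 ####...yyyyyyyyyyyyyyyyyyyyyyyyYYYYYYYYYo.......
274 ..#....yyyyyyyyyyyyyyyyyyyyyyyyyyYYYYYYYo.......
275 ......yyyyyyyyyyyyyyyyyyyyyyyyyyyyyYYYYYobbbb...
276 ...bb.yyyyyyyyyyyyyyyyyyyyyyyyyyyyyyyYYyo#bbbbb.
```

Call:
send_rows([
  [[0.01,-0.003,0.005,0],[0.02,-0.007,0.01,0],[0.03,-0.01,0.01,0],[0.036,-0.012,0.04,0],[0.036,-0.012,0.08,0],[0.036,-0.012,0.12,0],[0.036,-0.012,0.13,0],[0.036,-0.012,0.13,0],[0.036,-0.012,0.13,0],[0.036,-0.012,0.13,0]],
])

```text
clock: 46.3
eef_pos: [0.6256, 0.1468, 0.0988]
eef_rot: [3.097, -0.521, -0.004]
wrist_force: [0.7, -0.4, -0.0]
finger_gap: -0.002
finger_force: 0.0
```

```bash
python3 ascii.py side 298 346 255 277
```

```text
[0.62576334 0.14676098 0.09899455] 46.35
255 ................................................
256 .............OOOO...............................
257 ............OOOOOOOOO...........................
258 ............YYOOOOOOOOOO........................
259 ...........YYYYYYYOOOOOOOOOO....................
260 ..........YYYYYYYYYYYOOOOOOOOOO.................
261 .........OOYYYYYYYYYYYYYYOOOOOOOOO..............
262 ........OOOYYYYYYYYYYYYYYYYYOOOOOOOOO...........
263 ........OOOyyYYYYYYYYYYYYYYYYYYYOOOOOOOOO.......
264 ........ooyyyyyYYYYYYYYYYYYYYYYYYYOOOOOOO.......
265 ........oyyyyyyyyYYYYYYYYYYYYYYYYYYYYYOOO.......
266 ........oyyyyyyyyyyYYYYYYYYYOOYYYYYYYYYYo.......
267 ........oyyyyyyyyyyyyYYYYYYYYOOOOOYYYYYyo.......
268 ........yyyyyyyyyyyyyyyYYYYYYYYOOOOOOYYyo.......
269 ........yyyyyyyyyyyyyyyyyYYYYYYYYOOOOOyoo.......
270 ........yyyyyyyyyyyyyyyyyyyYYYYYYYYOOoyoo.......
271 ........yyyyyyyyyyyyyyyyyyyyyYYYYYYYYYyoo.......
272 .......yyyyyyyyyyyyyyyyyyyyyyyyYYYYYYYYYo.......
273 .......yyyyyyyyyyyyyyyyyyyyyyyyyyYYYYYYYo.......
274 .......yyyyyyyyyyyyyyyyyyyyyyyyyyyyYYYYYo.......
275 ....b.yyyyyyyyyyyyyyyyyyyyyyyyyyyyyyyYYy.bbbb...
276 ...bb.yyyyyyyyyyyyyyyyyyyyyyyyyyyyyyyyyoo#bbbbb.
```

The shut fingers were blocked by pad2, which is already home and upright. I'll move to local y = +25 so that only pad3 is pushed.

Call:
send_rows([
  [[0.006,0.018,0,0],[0.006,0.018,-0.04,0],[0.006,0.018,-0.08,0],[0.006,0.018,-0.11,0],[0.006,0.018,-0.124,0],[0.006,0.018,-0.124,0],[0,0.02,-0.124,0],[-0.006,0.022,-0.124,0],[-0.01,0.023,-0.124,0],[-0.013,0.025,-0.124,0]],
])

```text
clock: 47.35
eef_pos: [0.6201, 0.1595, 0.039]
eef_rot: [-3.098, 0.521, -0.002]
wrist_force: [-0.7, -0.1, 0.6]
finger_gap: -0.006
finger_force: 0.1
```

Call:
send_rows([
  [[-0.001,0,0,0],[-0.002,0.001,0,0],[-0.003,0.001,0,0],[-0.004,0.001,0,0],[-0.005,0.002,0,0],[-0.006,0.002,0,0],[-0.007,0.002,0,0],[-0.008,0.003,0,0],[-0.008,0.003,0,0],[-0.008,0.003,0,0]],
])

```text
clock: 48.35
eef_pos: [0.619, 0.1605, 0.0396]
eef_rot: [-3.097, 0.52, -0.01]
wrist_force: [7.8, -2.4, 2.5]
finger_gap: -0.0
finger_force: 3.7
```

```bash
python3 ascii.py side 298 346 255 280
```

```text
[0.61900679 0.1605513  0.03958049] 48.4
255 ######b#........................................
256 ######b#.....OOOO...............................
257 ########....OOOOOOOO............................
258 ######b#....YYOOOOOOOOOO........................
259 ######b#...YYYYYYYOOOOOOOOO.....................
260 #######...YYYYYYYYYYYOOOOOOOOOO.................
261 ######...OOOOYYYYYYYYYYYYOOOOOOOOO..............
262 #####....OOOOOOOYYYYYYYYYYYYOOOOOOOOO...........
263 #####...YYYOOOOOOOOOYYYYYYYYYYYYOOOOOOOOO.......
264 ######..YYYYYYYOOOOOOOOYYYYYYYYYYYOOOOOOO.......
265 ######.YYYYYYYYYYOOOOOOOOOOYYYYYYYYYYYOOO.......
266 ###.##.yyYYYYYYYYYYYOOOOOOOOOOYYYYYYYYYYo.......
267 ##...#.yyyyyYYYYYYYYYYYOOOOOOOOOOYYYYYYYo.......
268 ##...#.yyyyyyyyYYYYYYYYYYYOOOOOOOOOOOYYyo.......
269 ##...#.yyyyyyyyyyyYYYYYYYYYYYOOOOOOOOOooo.......
270 ##...#.yyyyyyyyyyyyyyYYYYYYYYYYYOOOOOoyoo.......
271 ##...#.yyyyyyyyyyyyyyyyyYYYYYYYYYYYOOoyoo.......
272 ##...#.yyyyyyyyyyyyyyyyyyyyYYYYYYYYYYYyoo.......
273 ##...#.yyyyyyyyyyyyyyyyyyyyyyyYYYYYYYYyoo.......
274 ###..#.yyyyyyyyyyyyyyyyyyyyyyyyyyYYYYyyo........
275 ###....yyyyyyyyyyyyyyyyyyyyyyyyyyyyyyoyo.bbbb...
276 ###..b.yyyyyyyyyyyyyyyyyyyyyyyyyyyyyyoyoo#bbbbb.
277 ....bb.yyyyyyyyyyyyyyyyyyyyyyyyyyyyyyoyoo....bb.
278 ..bbbb.yyyyyyyyyyyyyyyyyyyyyyyyyyyyyyyyo..WWW.b.
279 .bbbbb.....yyyyyyyyyyyyyyyyyyyyyyyyyooyo.WWWW...
```

All four tops now lie in even parallel bands, so pad3 has dropped home. I'll retract and check.

Call:
send_rows([
  [[0.012,-0.004,0,0],[0.025,-0.008,0,0],[0.036,-0.012,0.03,0],[0.036,-0.012,0.09,0],[0.036,-0.012,0.15,0],[0.036,-0.03,0.2,0],[0.036,-0.1,0.2,0],[0.036,-0.18,0.2,0],[0.036,-0.26,0.2,0],[0.036,-0.34,0.2,0]],
])

```text
clock: 49.4
eef_pos: [0.6331, -0.0102, 0.1377]
eef_rot: [-3.098, 0.52, 0.004]
wrist_force: [0.1, -0.2, 0.4]
finger_gap: -0.002
finger_force: 0.0
```

Call:
send_rows([
  [[0,-0.05,0,0],[0,-0.1,0,0],[0,-0.15,0,0],[0,-0.18,0,0],[0,-0.2,0,0],[0,-0.2,0,0],[0,-0.2,0,0],[0,-0.2,0,0],[0,-0.2,0,0],[0,-0.2,0,0]],
])

```text
clock: 50.4
eef_pos: [0.6341, -0.1084, 0.1384]
eef_rot: [3.098, -0.52, 0.0]
wrist_force: [0.2, 0.2, 0.6]
finger_gap: 0.004
finger_force: 0.0
```

```bash
python3 ascii.py side 298 346 253 282; python3 ascii.py top 250 286 221 256
```

```text
[ 0.63410682 -0.10854762  0.13837934] 50.45
253 ................................................
254 ................................................
255 ................................................
256 .............OOOOO..............................
257 ............OOOOOOOO............................
258 ............YYOOOOOOOOOO........................
259 ...........YYYYYYYOOOOOOOOO.....................
260 ..........YYYYYYYYYYYOOOOOOOOOO.................
261 .........OOOOYYYYYYYYYYYYOOOOOOOOO..............
262 ........OOOOOOOOYYYYYYYYYYYYOOOOOOOOO...........
263 ........OOOOOOOOOOOOYYYYYYYYYYYOOOOOOOOOO.......
264 .......YYYYOOOOOOOOOOOOYYYYYYYYYYYOOOOOOO.......
265 ......YYYYYYYYOOOOOOOOOOOOOYYYYYYYYYYYOOo.......
266 ......YYYYYYYYYYYYOOOOOOOOOOOOYYYYYYYYYYo.......
267 ......yyYYYYYYYYYYYYYYOOOOOOOOOOOOYYYYYyo.......
268 ......yyyyyyYYYYYYYYYYYYYOOOOOOOOOOOOYYyo.......
269 ......yyyyyyyyyYYYYYYYYYYYYYYOOOOOOOOOyoo.......
270 ......yyyyyyyyyyyyyYYYYYYYYYYYYYOOOOOoyoo.......
271 ......yyyyyyyyyyyyyyyyYYYYYYYYYYYYYOOoyoo.......
272 ......yyyyyyyyyyyyyyyyyyyyYYYYYYYYYYooyoo....
[... 1258 characters left out ...]
...
239 ......b..YYYyOOOOYYYYOOOOo..b.......
240 .....bb..YYYyOOOYYYYyOOOOo.bb.bbbb..
241 .....bb.YYYYOOOOYYYYyOOOo..bb.bbbb..
242 ........YYYYOOOOYYYYOOOOo..b....b...
243 ........YYYyOOOYYYYYOOOOo.bb........
244 ........YYYOOOOYYYYyOOOo..bb........
245 .......YYYYOOOOYYYYOOOOo..b.........
246 .......YYYyOOOYYYYYOOOOo.bb.bb......
247 .......YYYYOOOyYYYyOOOo..bb.bbbb....
248 .......YYYYOOOYYYYOOOOo..b..bbb.....
249 .........yOOOoYYYYOOOOo.bb....b.....
250 .....b.....YOoYYYYOOOoo.bb..........
251 .....b.WWW....YYYOOOOo..b...........
252 .......WWWWWW.....OOOo.bb...........
253 .......WWWW..WWW.......bb...........
254 ...............WWWW....b............
255 .................WWWW..b............
```

All four tops are coplanar at the slope and position expected for home, and the arm is clear of everything.

```bash
python3 -c "
from plant import arm
print(arm.close_job())"
```

```text
the job is handed in; nothing more can be done
None
```

The job is handed in: by the cameras, all four pads stand upright and home in the blue holder, released and with the arm clear, after the heels of pad0 and pad3 caught on the +x rim and needed gentle nudges and light presses (highest wrist reading in the holder about 31 N); no verdict came back.

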